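# Riddle a pan of furniture knobs and feet

### The job

Carry the loaded scoop pan to the mesh screen and tip its load out onto the screen, so that the small ball knobs drop through into the tote below and the two big furniture feet stay on top. Stand the empty pan upright on the bench again, pick the two feet off the screen and put them in the slatted wooden crate. Leave the other things on the bench where they are.

Things in the scene. Friction and masses are not known exactly. Their poses are not given: they have to be found in the camera images.
- pan_grip (a point): Centre of the wooden carrying bar over an open-fronted sheet-metal scoop pan (200 x 160, walls 3 thick, 66 high, loaded 0.7 kg) that stands on the bench left or right of the screen. The bar runs along y, 20 thick (x), 26 high (z), 157 long, between end straps: grasp it from above, closing along x. z up; -x to the open mouth (at the start roughly towards the robot). The pan's underside is 132 below.
- pan_mouth (a point): Middle of the edge of the scoop pan's open mouth, 115 in front (-x) of the bar's centre and 123 below it; axes as the bar's. The floor's last 40 are turned up 0.21 rad as a lip; the pan's rear wall is 200 behind this edge. Knobs roll out at a nose-down slope of about 0.3 rad; feet go at 0.45 to 0.8 rad and by 1.1 rad all has run out.
- screen (a point): Centre of the riddle screen at the mesh's upper face, 120 above the bench; z up. Welded mesh, openings 46 x 96 (4 mm wires: those along x 50 apart, along y 100 apart, one each through the centre) in a square timber frame, 300 inside, 332 outside, whose rim stands 13 above the mesh. It sits on a grey plastic tote, 116 deep below the mesh. Fixed.
- crate_in (a point): Slatted wooden crate, fixed, 220 (x) x 200 (y) outside, walls 8 thick, rim 80 above the bench, on the other side of the screen from the pan. This point is the centre of its inner floor, 8 above the bench; z up.
- foot_a_mid (a point): One of two equal turned beech furniture feet, 66 long and 56 in diameter (45 at the ends), about 0.12 kg, standing in the rear of the pan at the start. This point is its centre, z along its axis. Too thick to pass the mesh in any position.
- foot_b_mid (a point): The other furniture foot, alike.
- knob_a_mid (a point): One of four equal beech ball knobs, 38 in diameter with a short flat neck, 39 high, 0.022 kg, in the pan at the start. This point is the ball's centre. It drops through the mesh unless a foot pins it against a wire, and then when that foot is lifted.
- knob_b_mid (a point): One of four equal beech ball knobs, 38 in diameter with a short flat neck, 39 high, 0.022 kg, in the pan at the start. This point is the ball's centre. It drops through the mesh unless a foot pins it against a wire, and then when that foot is lifted.
- knob_c_mid (a point): One of four equal beech ball knobs, 38 in diameter with a short flat neck, 39 high, 0.022 kg, in the pan at the start. This point is the ball's centre. It drops through the mesh unless a foot pins it against a wire, and then when that foot is lifted.
- knob_d_mid (a point): One of four equal beech ball knobs, 38 in diameter with a short flat neck, 39 high, 0.022 kg, in the pan at the start. This point is the ball's centre. It drops through the mesh unless a foot pins it against a wire, and then when that foot is lifted.
- tin_c (a point): Bystander: steel paint tin, 76 in diameter, 100 high, beyond the pan or the crate. This point is its centre.
- jar_c (a point): Bystander: glass screw-top jar, 72 in diameter, 95 high, beyond the pan or the crate. This point is its centre.
- screwdriver_grip (a point): Bystander: screwdriver, 160 long, lying between the robot and the screen. This point is its handle's middle.
- tape_c (a point): Bystander: roll of clear tape lying flat, 90 in diameter, 35 high, near the robot. This point is its centre.
- carton_c (a point): Bystander: small white carton, 85 x 55 x 30, near the robot. This point is its centre.
Not all that is in view belongs to the job. What is shaped like the part that bears foot_b_mid but blue is not meant.

How it is judged (in metres and radians):
On the way, in this order (a step that is already met when the one before it is completed fails the run):
1. the loaded pan is tilted over the screen (angle between pan_grip's own z axis and vertical above 0.3 rad and horizontal distance between pan_grip and screen below 0.2 m and z of pan_grip in the frame of screen above 0.1 m).
2. the whole load is out of the pan and inside the screen's frame, with both feet on top of the mesh (x of knob_a_mid in the frame of screen between -0.15 and 0.15 m and y of knob_a_mid in the frame of screen between -0.15 and 0.15 m and z of each of knob_a_mid, knob_b_mid, knob_c_mid, knob_d_mid in the frame of screen below 0.06 m and distance between each of knob_a_mid, knob_b_mid, knob_c_mid, knob_d_mid, foot_a_mid, foot_b_mid and pan_grip above 0.14 m and x of knob_b_mid in the frame of screen between -0.15 and 0.15 m and y of knob_b_mid in the frame of screen between -0.15 and 0.15 m and x of knob_c_mid in the frame of screen between -0.15 and 0.15 m and y of knob_c_mid in the frame of screen between -0.15 and 0.15 m and x of knob_d_mid in the frame of screen between -0.15 and 0.15 m and y of knob_d_mid in the frame of screen between -0.15 and 0.15 m and x of foot_a_mid in the frame of screen between -0.15 and 0.15 m and y of foot_a_mid in the frame of screen between -0.15 and 0.15 m and z of foot_a_mid in the frame of screen between 0.008 and 0.055 m and x of foot_b_mid in the frame of screen between -0.15 and 0.15 m and y of foot_b_mid in the frame of screen between -0.15 and 0.15 m and z of foot_b_mid in the frame of screen between 0.008 and 0.055 m), for 0.2 s.
At the end, for the whole second after the job is handed in: All four knobs lie in the tote (centres inside the frame and at least 22 mm below the mesh), both feet lie inside the crate (centres less than 90 mm above its floor), and the pan stands upright on the bench (tilt under 0.1 rad, its bar 120 to 138 mm above the bench) (x of knob_a_mid in the frame of screen between -0.15 and 0.15 m and y of knob_a_mid in the frame of screen between -0.15 and 0.15 m and z of each of knob_a_mid, knob_b_mid, knob_c_mid, knob_d_mid in the frame of screen below -0.022 m and x of knob_b_mid in the frame of screen between -0.15 and 0.15 m and y of knob_b_mid in the frame of screen between -0.15 and 0.15 m and x of knob_c_mid in the frame of screen between -0.15 and 0.15 m and y of knob_c_mid in the frame of screen between -0.15 and 0.15 m and x of knob_d_mid in the frame of screen between -0.15 and 0.15 m and y of knob_d_mid in the frame of screen between -0.15 and 0.15 m and x of foot_a_mid in the frame of crate_in between -0.102 and 0.102 m and y of foot_a_mid in the frame of crate_in between -0.092 and 0.092 m and z of each of foot_a_mid, foot_b_mid in the frame of crate_in below 0.09 m and x of foot_b_mid in the frame of crate_in between -0.102 and 0.102 m and y of foot_b_mid in the frame of crate_in between -0.092 and 0.092 m and angle between pan_grip's own z axis and vertical below 0.1 rad and height (world z) of pan_grip between 0.12 and 0.138 m); the robot touches nothing.
It fails at once if the tin was moved more than 30 mm (distance of tin_c from where it was at the start of the episode above 0.03 m).
It fails at once if the glass jar was moved more than 30 mm (distance of jar_c from where it was at the start of the episode above 0.03 m).
It fails at once if the screwdriver was moved more than 30 mm (distance of screwdriver_grip from where it was at the start of the episode above 0.03 m).
It fails at once if the tape roll was moved more than 30 mm (distance of tape_c from where it was at the start of the episode above 0.03 m).
It fails at once if the small carton was moved more than 30 mm (distance of carton_c from where it was at the start of the episode above 0.03 m).
It also fails if it takes over 72 s, if anything falls off the work surface, if the arm or the gripper's body presses on something with over 40 N, if the wrist force passes 120 N, or if a joint passes its speed limit or range.

### The arm

A 6-joint arm with a two-finger parallel gripper is mounted at the origin on the work surface. World frame = base frame: x ahead of the robot, y to its left, z up, the work surface at z = 0. Lengths are in m, angles in degrees, forces in N, time in s.
With the tool pointing down it reaches from about 0.375 to 0.9 m from the base axis. Payload 3.1 kg.
Tool frame: the origin (TCP) lies between the finger pads; the fingertips stand 11 mm ahead of it and the grasp point (between the pads) lies 8 mm behind it; x points along the fingers, y is the direction in which the jaws open and shut, and the axes are right-handed (so a half turn about x gives the same grasp; the last joint's range is limited). The gripper opens to 87 mm and grips with 3 to 60 N. Pads are 19 mm wide; open, the fingers measure 117 mm over their backs; the gripper's body (75 mm by 190 mm) begins 51 mm behind the grasp point.
Start: joints at [54.46, 30.224, 82.088, -0, 67.689, -10.227], TCP at [0.267, 0.565, 0.234] pointing down, gripper open.
Joint ranges: [-176.69, 176.69], [-43.24, 126.21], [12.49, 139.97], [-82, 262], [0, 151.66], [-163.58, 163.58]. Speed limits (degrees/s): [159.86, 159.86, 180, 180, 180, 180].

### API

Orientations are given as a 3x3 rotation matrix whose columns are the frame's x, y, z axes.
In Python, from rig import bot gives the robot as it stands.
- The arm moves only by the shell command python3 -m inch 'ROWS' [OPENING]. ROWS is a JSON object of lists of equal length, an entry for each row: "dp": the shift along the tool's x, y, z in mm, a list of three; "yaw": the turn about the tool's x in degrees. In form: {"dp": [[tx, ty, tz], ...], "yaw": [yaw, ...]}. A call has 1 to 20 rows; each row shifts and turns the commanded pose from where the row before left it, along the tool's axes as they then stand; what a row does not reach is not made up. A row lasts 1/12 s, in which the tool goes at most 41.7 mm and 7.16 degrees, less where a joint would pass 70% of its speed; a pose out of reach is approached as far as the arm can. A call is refused whole if a number of a shift passes 41.7 or a number of a turn 7.16, either way. A call with a gripper value outside its range is refused whole. OPENING is the finger opening in mm, from 0 to 87, set as the call begins (- or left out, the last holds). The fingers move at their own pace and stop on an object; the grip force is fixed at half the most. Time passes only in rows, so rows that do not move let the fingers close. It gives the time, the measured TCP pose, the force and the opening at its end, in the units of the state.
- bot.read_state(): the state, without advancing time (a new reading comes with each control period).
- bot.capture(name): name is "scene" or "top"; returns a dict with "color" (384x512x3 uint8, red, green, blue), "intrinsics" (3x3 intrinsics, pixels), "pose" (4x4, takes a point from camera to world coordinates). Camera axes: x right, y down, z forward; pixel columns grow to the right and rows downward; lengths in m; the calibration is good to about 2 mm. A picture is of the moment at which its call begins. There is no depth.
- bot.hand_in(): hands the job in, once; it reports no verdict.
The state is a dict: "time_s": time; "joint_positions": joint angles; "qvel": joint speeds; "tau": joint torques, N m; "position": TCP position; "tcp_rot": TCP orientation; "force": force on the tool from outside, world axes, zero at the start; "moment": the same for the moment, N m; "opening": opening from 0.0 (shut) to 1.0 (fully open).
Only numpy, scipy, OpenCV 4.12 (cv2) and the standard library are available. Lean on these libraries where they do the work, as an engineer would, in place of code of your own. Each camera call takes 0.05 s, during which the arm holds its last target.

## Working session

There is one attempt and no reset: what is moved stays moved. The work goes in short steps, Python scripts to look and compute and a shell command to move; the robot and the scene stay as the last step left them, time stands still between calls to the robot, and variables do not carry over. Pictures are saved under pics/ and viewed, and the job is handed in when it is done.

```bash
ls; mkdir -p pics
python3 - <<'E'
from rig import bot
import cv2,json,numpy as np
s=bot.read_state();print(s)
for n in("scene","top"):
    c=bot.capture(n);cv2.imwrite(f"pics/{n}0.png",c["color"][:,:,::-1]);print(n,c["intrinsics"],c["pose"])
E
```

```text
pics
{'time_s': 0.0, 'joint_positions': array([ 5.44594623e+01,  3.02758289e+01,  8.21578534e+01, -1.80985538e-03,
        6.76884349e+01, -1.02263448e+01]), 'qvel': array([ 0.04248497, -0.06055443, -0.13406333,  0.00838813, -0.00413119,
       -0.00797126]), 'tau': array([ 3.17404727e-05, -4.40038204e+01, -1.76596159e+01,  6.33099256e-02,
        5.81274997e-02, -1.24259600e-04]), 'position': array([0.26678583, 0.56440422, 0.2325971 ]), 'tcp_rot': array([[-1.21512600e-03,  4.27569656e-01,  9.03981589e-01],
       [-1.75127059e-03,  9.03979960e-01, -4.27571240e-01],
       [-9.99997728e-01, -2.10266930e-03, -3.49659386e-04]]), 'force': array([-0.19511142, -0.3065993 ,  0.05086095]), 'moment': array([ 0.03121531, -0.023359  , -0.02801912]), 'opening': 1.0012120962170357}
scene [[396.11948536   0.         253.29006452]
 [  0.         396.11948536 185.51169381]
 [  0.           0.           1.        ]] [[ 0.35019886  0.79261848 -0.49911592  1.02482237]
 [ 0.93666125 -0.29926182  0.18195625 -0.145837  ]
 [-0.00514445 -0.53122341 -0.84721616  1.0112193 ]
 [ 0.          0.          0.          1.        ]]
top [[387.97032828   0.         259.04004442]
 [  0.         387.97032828 188.73172263]
 [  0.           0.           1.        ]] [[ 0.13825681 -0.96837193  0.20770376  0.28160433]
 [-0.99039522 -0.13550749  0.02747774  0.05132104]
 [ 0.00153675 -0.2095078  -0.97780577  1.07176701]
 [ 0.          0.          0.          1.        ]]
```

View pics/scene0.png

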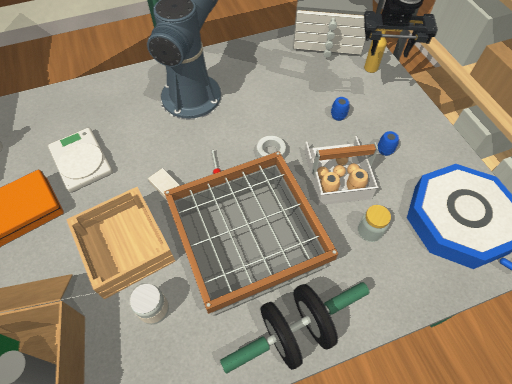

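View pics/top0.png

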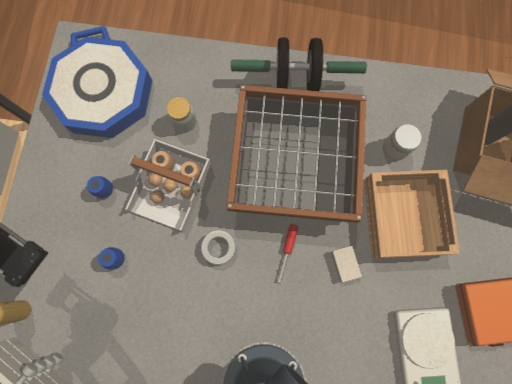

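Run:
```python
import cv2
a=cv2.imread("pics/scene0.png")[125:210,290:400];cv2.imwrite("pics/z1.png",cv2.resize(a,None,fx=7,fy=7,interpolation=cv2.INTER_CUBIC))
a=cv2.imread("pics/top0.png")[130:240,115:220];cv2.imwrite("pics/z2.png",cv2.resize(a,None,fx=5.4,fy=5.4,interpolation=cv2.INTER_CUBIC))
a=cv2.imread("pics/top0.png")[75:275,215:465];cv2.imwrite("pics/z3.png",cv2.resize(a,None,fx=3,fy=3,interpolation=cv2.INTER_CUBIC))
```

```text
(no output)
```

View pics/z1.png

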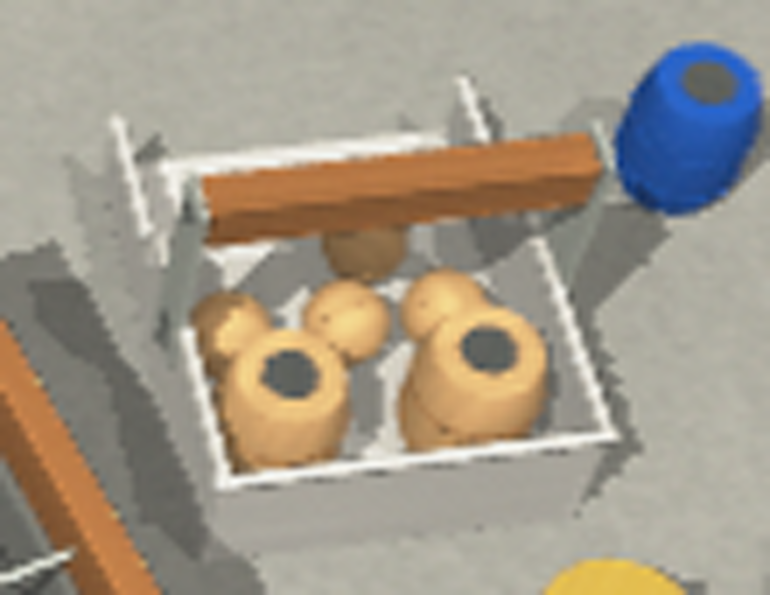

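View pics/z2.png

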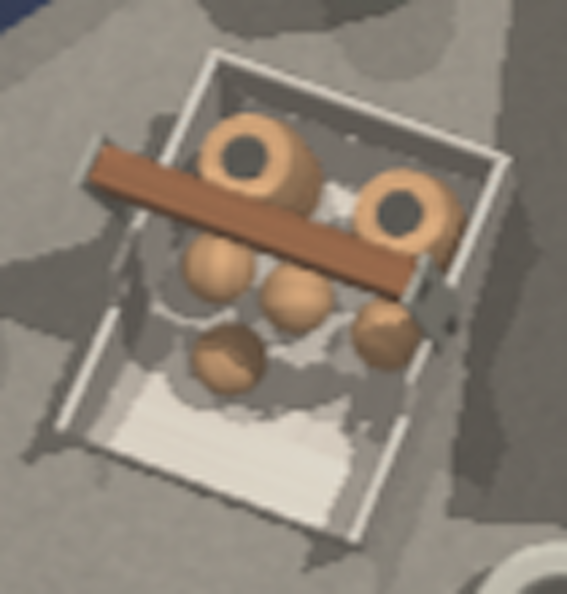

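View pics/z3.png

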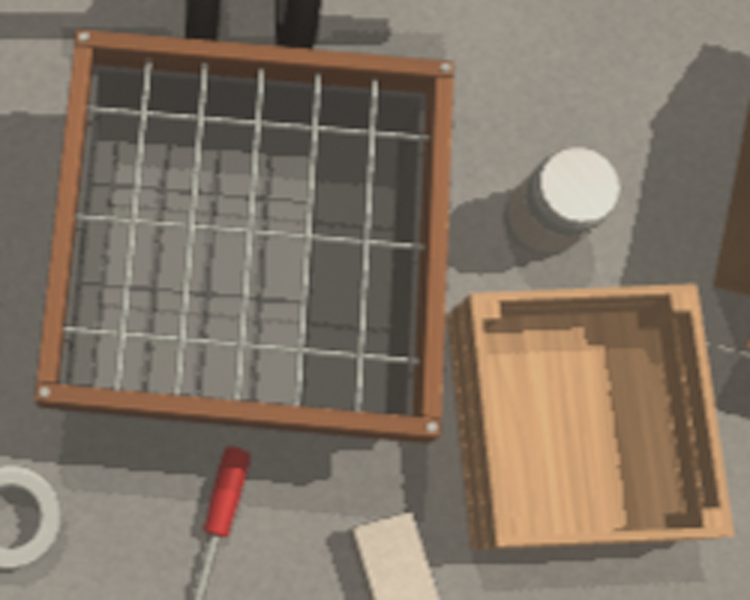

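```bash
cat > h.py <<'E'
from rig import bot
import numpy as np,cv2
np.set_printoptions(precision=4,suppress=True)
def st():
    s=bot.read_state();R=s["tcp_rot"]
    print("t",round(s["time_s"],2),"p",s["position"],"q",s["joint_positions"].round(1),"open",round(s["opening"]*87,1),"F",s["force"].round(1))
    print("x",R[:,0],"y",R[:,1],"z",R[:,2]); return s
E
python3 -m inch '{"dp":[[-40,0,0],[-40,0,0],[-40,0,0],[-40,0,0],[0,40,0],[0,40,0],[0,40,0],[0,40,0],[0,40,0],[0,40,0]],"yaw":[0,0,0,0,0,0,0,0,0,0]}'; python3 -c "from h import *;st()"
```

```text
time_s: 0.93
position: [0.3681, 0.7783, 0.3926]
tcp_rot: [[-0.001, 0.428, 0.904], [-0.001, 0.904, -0.428], [-1.0, -0.001, -0.0]]
force: [1.0, 1.2, 0.9]
opening: 1.001
t 0.93 p [0.3681 0.7783 0.3926] q [ 57.3  49.5  19.9   0.  110.7  -7.4] open 87.1 F [1.  1.2 0.9]
x [-0.0007 -0.0008 -1.    ] y [ 0.4275  0.904  -0.001 ] z [ 0.904  -0.4275 -0.0002]
```

```bash
python3 -m inch '{"dp":[[0,40,0],[0,40,0],[0,40,0],[0,40,0]],"yaw":[0,0,0,0]}'; python3 -c "from h import *;st()"
```

```text
time_s: 1.27
position: [0.3938, 0.8327, 0.3498]
tcp_rot: [[0.031, 0.426, 0.904], [0.068, 0.901, -0.428], [-0.997, 0.075, -0.001]]
force: [0.8, -0.2, 1.5]
opening: 0.997
t 1.27 p [0.3938 0.8327 0.3498] q [ 57.6  55.7  12.7   0.6 107.3  -6.9] open 86.7 F [ 0.8 -0.2  1.5]
x [ 0.0315  0.0684 -0.9972] y [0.4264 0.9014 0.0753] z [ 0.904  -0.4275 -0.0008]
```

```bash
python3 -m inch '{"dp":[[0,40,0],[0,40,0],[0,40,0],[0,-40,0],[0,-40,0],[0,-40,0],[0,-40,0]],"yaw":[0,0,0,0,0,0,0]}'; python3 -c "from h import *;st()"
```

```text
time_s: 1.85
position: [0.3473, 0.7335, 0.3089]
tcp_rot: [[0.064, 0.423, 0.904], [0.137, 0.894, -0.427], [-0.989, 0.151, -0.0]]
force: [-0.2, 0.5, 1.6]
opening: 0.998
t 1.85 p [0.3473 0.7335 0.3089] q [56.3 39.3 53.   1.3 79.1 -8.5] open 86.8 F [-0.2  0.5  1.6]
x [ 0.0642  0.1367 -0.9885] y [0.4226 0.8936 0.1511] z [ 0.904  -0.4275 -0.0004]
```

```bash
cat >> h.py <<'E'
CAM={"top":(np.array([[387.97032828,0,259.04004442],[0,387.97032828,188.73172263],[0,0,1]]),np.array([[0.13825681,-0.96837193,0.20770376,0.28160433],[-0.99039522,-0.13550749,0.02747774,0.05132104],[0.00153675,-0.2095078,-0.97780577,1.07176701]])),
"scene":(np.array([[396.11948536,0,253.29006452],[0,396.11948536,185.51169381],[0,0,1]]),np.array([[0.35019886,0.79261848,-0.49911592,1.02482237],[0.93666125,-0.29926182,0.18195625,-0.145837],[-0.00514445,-0.53122341,-0.84721616,1.0112193]]))}
def onz(cam,uv,z):
    K,P=CAM[cam];uv=np.atleast_2d(np.array(uv,float));d=(P[:,:3]@np.linalg.inv(K)@np.c_[uv,np.ones(len(uv))].T).T
    s=(z-P[2,3])/d[:,2];return P[:,3]+d*s[:,None]
def proj(cam,p):
    K,P=CAM[cam];p=np.atleast_2d(p);c=(np.array(p)-P[:,3])@P[:,:3];u=c@K.T;return u[:,:2]/u[:,2:]
E
python3 - <<'E'
from h import *
z3=lambda a:np.array(a)/3+[215,75]-.33
z2=lambda a:np.array(a)/5.4+[115,130]-.4
z1=lambda a:np.array(a)/7+[290,125]-.43
c=onz("top",z3([[83,37],[446,67],[432,427],[43,392]]),.133);print("nails",c,c.mean(0));
print("edges",[np.linalg.norm(c[i]-c[(i+1)%4]) for i in range(4)])
print("wirecentre",onz("top",z3([[252,231]]),.12))
b=onz("top",z2([[100,160],[418,282]]),.132+.013);print("bar top ends",b,b.mean(0),np.linalg.norm(b[0]-b[1]))
b=onz("scene",z1([[205,178],[598,135],[210,240],[610,205]]),.132);print("bar scene",b)
w=onz("top",z2([[217,55],[505,160],[357,540],[62,428]]),.066);print("wall top RL RR FR FL",w,w.mean(0))
f=onz("top",z2([[245,157],[400,213]]),.069);print("feet",f)
cr=onz("top",z3([[470,296],[697,286],[732,535],[485,546]]),.08);print("crate",cr,cr.mean(0))
E
```

```text
nails [[ 0.7451  0.1588  0.133 ]
 [ 0.761  -0.1578  0.133 ]
 [ 0.4449 -0.1726  0.133 ]
 [ 0.4296  0.1449  0.133 ]] [ 0.5951 -0.0067  0.133 ]
edges [np.float64(0.31701888875568407), np.float64(0.3164711816189861), np.float64(0.3177986007817348), np.float64(0.3158175320314188)]
wirecentre [[ 0.594  -0.0091  0.12  ]]
bar top ends [[0.5093 0.3973 0.145 ]
 [0.4728 0.2425 0.145 ]] [0.4911 0.3199 0.145 ] 0.15898416455618916
bar scene [[0.4622 0.2538 0.132 ]
 [0.4983 0.4099 0.132 ]
 [0.4903 0.2425 0.132 ]
 [0.5305 0.3968 0.132 ]]
wall top RL RR FR FL [[0.5909 0.3797 0.066 ]
 [0.5568 0.2267 0.066 ]
 [0.3598 0.2657 0.066 ]
 [0.3935 0.4172 0.066 ]] [0.4753 0.3223 0.066 ]
feet [[0.5395 0.3545 0.069 ]
 [0.5218 0.2731 0.069 ]]
crate [[ 0.5745 -0.2084  0.08  ]
 [ 0.6113 -0.4059  0.08  ]
 [ 0.3977 -0.4433  0.08  ]
 [ 0.3598 -0.2379  0.08  ]] [ 0.4858 -0.3239  0.08  ]
```

```bash
cat >> h.py <<'E'
def rz(a):c,s=np.cos(a),np.sin(a);return np.array([[c,-s,0],[s,c,0],[0,0,1]])
def ry(a):c,s=np.cos(a),np.sin(a);return np.array([[c,0,s],[0,1,0],[-s,0,c]])
def fk(qd,P):
    h,a1,L2,L3,e3,Lw=P[:6];q=np.radians(qd)
    R=rz(q[0]);p=R@np.array([a1,0,h])
    R=R@ry(q[1]);p=p+R@np.array([0,0,L2])
    R=R@ry(q[2]);p=p+R@np.array([e3,0,L3])
    R=R@rz(q[3])@ry(q[4]);p=p+R@np.array([0,0,Lw])
    R=R@rz(q[5])
    T=R@np.array([[0,0,1],[0,1,0],[-1,0,0]]).T if 0 else R
    return p,R
E
python3 - <<'E'
from h import *
from scipy.optimize import least_squares
Q=np.array([[54.4595,30.2758,82.1579,-.0018,67.6884,-10.2263],[57.3,49.5,19.9,0,110.7,-7.4],[57.6,55.7,12.7,.6,107.3,-6.9],[56.3,39.3,53,1.3,79.1,-8.5]])
X=np.array([[.26679,.5644,.2326],[.3681,.7783,.3926],[.3938,.8327,.3498],[.3473,.7335,.3089]])
f=lambda P:np.concatenate([fk(q,P)[0]-x for q,x in zip(Q,X)])
for fix in (0,1):
    r=least_squares(lambda P:np.r_[f(P),1e-3*(P-[.2,0,.44,.44,0,.2])],[.2,0,.44,.44,0,.2]);print(r.x,f(r.x))
for q in Q[[0,3]]: print(fk(q,r.x)[1])
E
```

```text
[0.7018 0.1442 0.4327 0.3316 0.1704 0.5545] [ 0.0835 -0.074   0.0044  0.0871 -0.0693 -0.0071  0.0914 -0.0578  0.0066
  0.1005 -0.0397 -0.0039]
[0.7018 0.1442 0.4327 0.3316 0.1704 0.5545] [ 0.0835 -0.074   0.0044  0.0871 -0.0693 -0.0071  0.0914 -0.0578  0.0066
  0.1005 -0.0397 -0.0039]
[[-0.4276 -0.904  -0.0012]
 [-0.904   0.4276 -0.0018]
 [ 0.0021  0.0003 -1.    ]]
[[-0.4232 -0.9037  0.0644]
 [-0.8933  0.4281  0.1368]
 [-0.1512  0.0003 -0.9885]]
```

```bash
python3 - <<'E'
s=open('h.py').read()
s=s.replace("h,a1,L2,L3,e3,Lw=P[:6]","h,a1,L2,L3,e3,Lw,d=P").replace("np.array([a1,0,h])","np.array([a1,d,h])")
open('h.py','w').write(s)
E
python3 - <<'E'
from h import *
from scipy.optimize import least_squares
Q=np.array([[54.4595,30.2758,82.1579,-.0018,67.6884,-10.2263],[57.3,49.5,19.9,0,110.7,-7.4],[57.6,55.7,12.7,.6,107.3,-6.9],[56.3,39.3,53,1.3,79.1,-8.5]])
X=np.array([[.26679,.5644,.2326],[.3681,.7783,.3926],[.3938,.8327,.3498],[.3473,.7335,.3089]])
f=lambda P:np.concatenate([fk(q,P)[0]-x for q,x in zip(Q,X)])
p0=np.array([.2,0,.44,.44,0,.2,.1])
r=least_squares(lambda P:np.r_[f(P),1e-3*(P-p0)],p0);print(r.x,f(r.x))
E
```

```text
[ 0.2663 -0.0037  0.5922  0.3929  0.1129  0.2908  0.111 ] [-0.      0.      0.0001 -0.0003  0.      0.0001 -0.0001  0.0002 -0.
  0.0005 -0.0003 -0.0003]
```

```bash
cat >> h.py <<'E'
from scipy.optimize import least_squares
PRM=np.array([.2663,-.0037,.5922,.3929,.1129,.2908,.111])
LO=np.array([-176.69,-43.24,12.49,-82,0,-163.58]);HI=np.array([176.69,126.21,139.97,262,151.66,163.58])
def tool(qd):
    p,R=fk(qd,PRM);return p,np.c_[R[:,2],-R[:,0],-R[:,1]]
def rv(R):return cv2.Rodrigues(R)[0].ravel()
def ik(p,T,q0,w=.6):
    def f(q):
        a,R=tool(q);return np.r_[a-p,w*rv(R.T@T)]
    r=least_squares(f,np.clip(q0,LO+.01,HI-.01),bounds=(LO,HI),x_scale=30.);
    a,R=tool(r.x);return r.x,np.linalg.norm(a-p)*1000,np.degrees(np.linalg.norm(rv(R.T@T)))
def mat(x,y):
    x=np.array(x,float);x/=np.linalg.norm(x);y=np.array(y,float);y=y-x*(x@y);y/=np.linalg.norm(y);return np.c_[x,y,np.cross(x,y)]
def rot(axis,deg):return cv2.Rodrigues(np.array(axis,float)*np.radians(deg))[0]
E
python3 - <<'E'
from h import *
PW=rz(np.radians(-11.7));bar=np.array([.4905,.3197,.132])
rng=np.random.default_rng(0)
def best(p,T):
    o=None
    for k in range(6):
        q0=[56,40,60,[0,0,90,-40,180,45][k],[80,40,60,60,90,30][k],[-8,60,-90,0,90,-100][k]]
        r=ik(p,T,np.array(q0,float))
        if o is None or r[1]+r[2]<o[1]+o[2]-.5:o=r
    return o
for lean in(1,-1):
  for th in(.6,.8):
    for sg in(1,-1):
      xx=PW@np.array([0,lean*np.sin(th),-np.cos(th)]);T=mat(xx,sg*PW[:,0])
      p=bar+T[:,0]*.008
      r=best(p,T);print("lean",lean,th,sg,"grasp",r[0].round(0),r[1].round(1),r[2].round(1))
      for psi in(0,45,90):
        Tp=rot(-xx*lean,psi)@T
        r=best(np.array([.6,.06*lean,.33]),Tp);print("   screen",psi,r[0].round(0),r[1].round(1),r[2].round(1))
E
```

```text
lean 1 0.6 1 grasp [  6.  35. 109.  58.  39. -29.] 0.0 0.0
   screen 0 [-21.  24.  86.  35.  79. -19.] 0.0 0.0
   screen 45 [-21.  24.  86.  35.  79. -64.] 0.0 0.0
   screen 90 [ -21.   24.   86.   35.   79. -109.] 0.0 0.0
lean 1 0.6 -1 grasp [  6.  35. 109.  58.  39. 151.] 0.0 0.0
   screen 0 [-21.  24.  86.  35.  79. 161.] 0.0 0.0
   screen 45 [-21.  24.  86.  35.  79. 116.] 0.0 0.0
   screen 90 [-21.  24.  86.  35.  79.  71.] 0.0 0.0
lean 1 0.8 1 grasp [  1.  39. 113.  75.  46. -51.] 0.0 0.0
   screen 0 [-26.  26.  89.  45.  82. -27.] 0.0 0.0
   screen 45 [-26.  26.  89.  45.  82. -72.] 0.0 0.0
   screen 90 [ -26.   26.   89.   45.   82. -117.] 0.0 0.0
lean 1 0.8 -1 grasp [  1.  39. 113.  75.  46. 129.] 0.0 0.0
   screen 0 [-26.  26.  89.  45.  82. 153.] 0.0 0.0
   screen 45 [-26.  26.  89.  45.  82. 108.] 0.0 0.0
   screen 90 [-26.  26.  89.  45.  82.  63.] 0.0 0.0
lean -1 0.6 1 grasp [ 33.  47.  76. -24.  84.  53.] 0.0 0.0
   screen 0 [ -1.  29.  77. -34.  83.  18.] 0.0 0.0
   screen 45 [ -1.  29.  77. -34.  83.  63.] 0.0 0.0
   screen 90 [ -1.  29.  77. -34.  83. 108.] 0.0 0.0
lean -1 0.6 -1 grasp [  33.   47.   76.  -24.   84. -127.] 0.0 0.0
   screen 0 [  -1.   29.   77.  -34.   83. -162.] 0.0 0.0
   screen 45 [  -1.   29.   77.  -34.   83. -117.] 0.0 0.0
   screen 90 [ -1.  29.  77. -34.  83. -72.] 0.0 0.0
lean -1 0.8 1 grasp [ 36.  52.  70. -29.  94.  55.] 0.0 0.0
   screen 0 [  3.  32.  76. -44.  87.  24.] 0.0 0.0
   screen 45 [  3.  32.  76. -44.  87.  69.] 0.0 0.0
   screen 90 [  3.  32.  76. -44.  87. 114.] 0.0 0.0
lean -1 0.8 -1 grasp [  36.   52.   70.  -29.   94. -125.] 0.0 0.0
   screen 0 [   3.   32.   76.  -44.   87. -156.] 0.0 0.0
   screen 45 [   3.   32.   76.  -44.   87. -111.] 0.0 0.0
   screen 90 [  3.  32.  76. -44.  87. -66.] 0.0 0.0
```

```bash
cat >> h.py <<'E'
def sim(q,rows,w):
    q=np.array(q,float)
    for dp,yaw in rows:
        p,T=tool(q);dp=np.array(dp)/1000
        pt=p+T@dp;Tt=T@rot([1,0,0],yaw)
        q=ik(pt,Tt,q,w)[0]
    return q
def show(q):
    p,T=tool(q);print("p",p,"x",T[:,0],"y",T[:,1],"q",np.array(q).round(1))
E
python3 - <<'E'
from h import *
for w in (.2,.4,.6,1.):
    q=sim([57.3,49.5,19.9,0,110.7,-7.4],[((0,40,0),0)]*4,w);print(w);show(q)
    q=sim(q,[((0,40,0),0)]*3,w);show(q)
E
```

```text
0.2
p [0.418  0.8847 0.3898] x [ 0.1323  0.2804 -0.9507] y [0.4064 0.8595 0.3101] q [57.5 54.1 12.5  2.2 95.5 -6.6]
p [0.4499 0.952  0.4216] x [ 0.2392  0.5067 -0.8283] y [0.3541 0.7488 0.5603] q [57.5 54.3 12.5  4.1 79.3 -6.7]
0.4
p [0.4011 0.8488 0.364 ] x [ 0.0645  0.137  -0.9885] y [0.4225 0.8936 0.1514] q [ 57.6  55.   12.5   1.1 103.8  -6.8]
p [0.4207 0.8902 0.3579] x [ 0.1226  0.2599 -0.9578] y [0.4094 0.8659 0.2874] q [57.6 56.  12.5  2.1 94.9 -6.6]
0.6
p [0.3937 0.8332 0.3533] x [ 0.0339  0.0723 -0.9968] y [0.426  0.9012 0.0799] q [ 57.6  55.6  12.5   0.6 107.4  -6.9]
p [0.4071 0.8615 0.331 ] x [ 0.0653  0.1388 -0.9882] y [0.4223 0.8934 0.1534] q [ 57.7  57.2  12.5   1.1 101.6  -6.7]
1.0
p [0.3887 0.8226 0.3462] x [ 0.0129  0.0279 -0.9995] y [0.4272 0.9037 0.0308] q [ 57.6  56.   12.5   0.2 109.8  -7. ]
p [0.3978 0.8419 0.3135] x [ 0.0254  0.0543 -0.9982] y [0.4266 0.9025 0.0599] q [ 57.7  58.1  12.5   0.4 106.   -6.8]
```

Run:
```python
from h import *
q0=bot.read_state()["joint_positions"]
tgt=np.array([.138,.667])
def run(al,el,n):
    q=q0.copy();u=np.array([np.cos(al)*np.cos(el),np.sin(al)*np.cos(el),np.sin(el)])
    out=[]
    for i in range(n):
        p,T=tool(q);d=T.T@u*41
        q=sim(q,[(d,0)],.6);p,T=tool(q);out.append((p.round(3),T[:,0].round(3),q.round(1)))
    return out
for al in(1.3,1.5):
  for el in(0.3,.7,1.0):
    o=run(al,el,32);print(al,el);[print("  ",i,*o[i]) for i in(7,15,23,31)]
```

```text
1.3 0.3
   7 [0.377 0.907 0.349] [ 0.11   0.245 -0.963] [60.5 56.4 12.5  1.4 95.6 -3.8]
   15 [0.371 0.979 0.351] [ 0.182  0.428 -0.885] [62.6 57.8 12.5  2.1 82.1 -2. ]
   23 [0.37  1.043 0.358] [ 0.238  0.592 -0.77 ] [64.  59.4 12.5  2.8 68.5 -1. ]
   31 [0.37  1.095 0.37 ] [ 0.279  0.725 -0.63 ] [65.  61.2 12.5  3.7 55.5 -0.9]
1.3 0.7
   7 [0.363 0.857 0.453] [ 0.108  0.238 -0.965] [ 59.7  49.6  12.5   1.6 102.8  -4.5]
   15 [0.347 0.89  0.53 ] [ 0.181  0.419 -0.89 ] [61.3 45.8 12.5  2.5 94.6 -2.7]
   23 [0.339 0.926 0.596] [ 0.242  0.585 -0.774] [62.5 43.6 12.5  3.2 84.7 -1.6]
   31 [0.335 0.962 0.653] [ 0.289  0.726 -0.624] [63.4 42.6 12.5  4.  73.7 -1. ]
1.3 1.0
   7 [0.353 0.81  0.521] [ 0.101  0.219 -0.97 ] [ 58.7  44.8  12.5   1.7 108.8  -5.3]
   15 [0.324 0.796 0.643] [ 0.172  0.388 -0.905] [ 59.5  37.2  12.5   2.9 105.3  -3.9]
   23 [0.304 0.792 0.738] [ 0.236  0.552 -0.8  ] [60.1 31.9 12.5  4.1 98.9 -2.8]
   31 [0.292 0.798 0.819] [ 0.288  0.697 -0.657] [60.6 28.5 12.5  5.2 90.3 -2. ]
1.5 0.3
   7 [0.324 0.923 0.352] [ 0.102  0.24  -0.965] [63.9 56.2 12.5  0.8 96.2 -0.6]
 
[... 221 characters left out ...]
12.5  0.4 56.5  7.5]
1.5 0.7
   7 [0.321 0.87  0.456] [ 0.102  0.235 -0.967] [ 62.5  49.4  12.5   1.  103.3  -1.8]
   15 [0.272 0.909 0.534] [ 0.161  0.417 -0.894] [66.3 45.5 12.5  1.2 95.5  1.8]
   23 [0.237 0.949 0.599] [ 0.205  0.589 -0.781] [69.2 43.2 12.5  1.  85.7  4.3]
   31 [0.212 0.989 0.656] [ 0.232  0.737 -0.634] [71.3 42.2 12.5  0.9 74.7  5.9]
1.5 1.0
   7 [0.323 0.819 0.524] [ 0.097  0.217 -0.971] [ 60.8  44.6  12.5   1.3 109.2  -3.3]
   15 [0.27  0.81  0.646] [ 0.158  0.387 -0.908] [ 63.5  36.9  12.5   1.9 105.9  -0.4]
   23 [0.231 0.809 0.741] [ 0.209  0.555 -0.806] [65.7 31.5 12.5  2.2 99.7  1.7]
   31 [0.204 0.817 0.821] [ 0.246  0.705 -0.665] [67.6 28.1 12.5  2.4 91.2  3.3]
```

Run:
```python
from h import *
q0=bot.read_state()["joint_positions"]
for a,b,c in [(-10,30,-25),(-20,30,-20),(0,28,-28),(-15,25,-28)]:
    q=q0.copy();print(a,b,c)
    for i in range(34):
        q=sim(q,[((a,b,c),0)],.6)
        if i in(9,19,25,29,33):
            p,T=tool(q);x=T[:,0];print("  ",i+1,p,"th",np.arccos(-x[2]).round(3),"az",np.degrees(np.arctan2(x[1],x[0])).round(1),q.round(0))
```

```text
-10 30 -25
   10 [0.2027 0.943  0.3951] th 0.282 az 69.7 [71. 54. 12. -0. 98.  6.]
   20 [0.0579 0.9953 0.4792] th 0.518 az 76.0 [81. 50. 12. -2. 88. 15.]
   26 [-0.0148  1.001   0.5514] th 0.66 az 79.1 [86. 46. 12. -4. 83. 19.]
   30 [-0.0584  0.9946  0.6063] th 0.754 az 80.9 [88. 44. 12. -5. 81. 21.]
   34 [-0.0986  0.9801  0.6651] th 0.846 az 82.7 [91. 41. 12. -6. 79. 23.]
-20 30 -20
   10 [0.2319 0.897  0.4761] th 0.293 az 68.8 [ 69.  48.  12.   0. 103.   4.]
   20 [0.1063 0.9078 0.6143] th 0.531 az 73.8 [77. 40. 12. -2. 97. 11.]
   26 [0.0414 0.8877 0.7057] th 0.674 az 76.3 [81. 35. 12. -3. 94. 14.]
   30 [0.0018 0.8638 0.7682] th 0.769 az 77.9 [84. 31. 12. -4. 92. 16.]
   34 [-0.0351  0.8316  0.8307] th 0.863 az 79.3 [87. 28. 12. -6. 91. 18.]
0 28 -28
   10 [0.1834 0.9747 0.3114] th 0.261 az 70.0 [73. 59. 12. -1. 94.  8.]
   20 [0.0237 1.0532 0.3302] th 0.49 az 77.4 [83. 59. 12. -3. 80. 18.]
   26 [-0.0556  1.0768  0.3741] th 0.628 az 81.0 [88. 58. 12. -4. 74. 22.]
   30 [-0.1029  1.0837  0.4148] th 0.719 az 83.1 [91. 56. 12. -5. 70. 25.]
   34 [-0.1464  1.0836  0.463 ] th 0.808 az 85.1 [93. 54. 12. -7. 67. 27.]
-15 25 -28
   10 [0.1613 0.9241 0.4368] th 0.264 az 70.1 [ 74.  51.  12.  -1. 102.   8.]
   20 [-0.0158  0.9519  0.5358] th 0.488 az 77.7 [85. 46. 12. -4. 94. 19.]
   26 [-0.103   0.9422  0.6088] th 0.625 az 81.5 [91. 42. 12. -6. 90. 24.]
   30 [-0.1542  0.9255  0.662 ] th 0.717 az 83.7 [95. 39. 12. -7. 88. 26.]
   34 [-0.2003  0.901   0.7178] th 0.808 az 85.9 [98. 36. 12. -9. 86. 28.]
```

```bash
python3 -m inch '{"dp":[[-20,30,-20],[-20,30,-20],[-20,30,-20],[-20,30,-20],[-20,30,-20],[-20,30,-20],[-20,30,-20],[-20,30,-20],[-20,30,-20],[-20,30,-20],[-20,30,-20],[-20,30,-20],[-20,30,-20],[-20,30,-20],[-20,30,-20],[-20,30,-20],[-20,30,-20],[-20,30,-20],[-20,30,-20],[-20,30,-20]],"yaw":[0,0,0,0,0,0,0,0,0,0,0,0,0,0,0,0,0,0,0,0]}' >/dev/null; python3 -c "from h import *;s=st();x=s['tcp_rot'][:,0];print(np.arccos(-x[2]),np.degrees(np.arctan2(x[1],x[0])));show(s['joint_positions'])"
```

```text
t 3.52 p [0.1078 0.9087 0.6149] q [76.8 40.2 12.5 -1.6 96.9 11. ] open 86.7 F [0.5 0.4 0.4]
x [ 0.1423  0.4846 -0.8631] y [0.3812 0.7778 0.4996] z [ 0.9135 -0.4001 -0.0741]
0.5294963021200445 73.639198340396
p [0.1071 0.9062 0.6151] x [ 0.1423  0.4846 -0.8631] y [0.3812 0.7778 0.4996] q [76.8 40.2 12.5 -1.6 96.9 11. ]
```

```bash
python3 -m inch '{"dp":[[-20,30,-20],[-20,30,-20],[-20,30,-20],[-20,30,-20],[-20,30,-20],[-20,30,-20],[-20,30,-20],[-20,30,-20],[-20,30,-20]],"yaw":[0,0,0,0,0,0,0,0,0]}' >/dev/null
python3 - <<'E'
from h import *
s=st();x=s['tcp_rot'][:,0];print(np.arccos(-x[2]),np.degrees(np.arctan2(x[1],x[0])))
q=s['joint_positions'];p,T=tool(q)
# refit model on this too? error:
print("model err",p-s['position'])
PW=rz(np.radians(-11.7))
Tg=mat(T[:,0],PW[:,0]);print("yaw needed",np.degrees(rv(T.T@Tg)))
bar=np.array([.4905,.3197,.132])
pre=bar-Tg[:,0]*.10
print("pre",pre, "delta tool",T.T@(pre-p)*1000)
E
```

```text
t 4.27 p [0.0126 0.8725 0.7527] q [83.2 32.2 12.5 -4.  92.9 15.5] open 86.9 F [0.7 0.  0.3]
x [ 0.1481  0.6592 -0.7373] y [0.3514 0.6617 0.6623] z [ 0.9244 -0.3572 -0.1336]
0.7418017514202531 77.33643146480749
model err [-0.0007 -0.0039  0.0001]
yaw needed [77.8822  0.      0.    ]
pre [0.4757 0.2538 0.2057] delta tool [  66.6652 -606.1634  721.4367]
```

```bash
cat >> h.py <<'E'
def rows(delta_world,T,n,yaw=0.,ny=None):
    """print n rows covering delta_world (m), yaw total deg spread over the first.. ny rows"""
    ny=ny or n;out=[];yy=[];T=T.copy();d=np.array(delta_world)*1000/n
    for i in range(n):
        out.append([round(float(v),1) for v in T.T@d]);y=yaw/ny if i<ny else 0;yy.append(round(y,2));T=T@rot([1,0,0],yy[-1])
    import json;print(json.dumps({"dp":out,"yaw":yy}).replace(" ",""))
E
python3 - <<'E'
from h import *
s=bot.read_state();T=s["tcp_rot"];p=s["position"]
d=np.array([.4757,.2538,.2057])-p
rows(d*.5,T,12,77.88,11);rows(d*.5,T@rot([1,0,0],77.88),12)
E
```

```text
{"dp":[[2.7,-25.4,30.1],[2.7,-21.5,33.0],[2.7,-17.2,35.4],[2.7,-12.7,37.2],[2.7,-8.1,38.5],[2.7,-3.3,39.2],[2.7,1.6,39.3],[2.7,6.4,38.8],[2.7,11.2,37.7],[2.7,15.7,36.1],[2.7,20.1,33.9],[2.7,24.1,31.1]],"yaw":[7.08,7.08,7.08,7.08,7.08,7.08,7.08,7.08,7.08,7.08,7.08,0]}
{"dp":[[2.7,24.1,31.1],[2.7,24.1,31.1],[2.7,24.1,31.1],[2.7,24.1,31.1],[2.7,24.1,31.1],[2.7,24.1,31.1],[2.7,24.1,31.1],[2.7,24.1,31.1],[2.7,24.1,31.1],[2.7,24.1,31.1],[2.7,24.1,31.1],[2.7,24.1,31.1]],"yaw":[0.0,0.0,0.0,0.0,0.0,0.0,0.0,0.0,0.0,0.0,0.0,0.0]}
```

```bash
python3 -m inch '{"dp":[[2.7,-25.4,30.1],[2.7,-21.5,33.0],[2.7,-17.2,35.4],[2.7,-12.7,37.2],[2.7,-8.1,38.5],[2.7,-3.3,39.2],[2.7,1.6,39.3],[2.7,6.4,38.8],[2.7,11.2,37.7],[2.7,15.7,36.1],[2.7,20.1,33.9],[2.7,24.1,31.1]],"yaw":[7.08,7.08,7.08,7.08,7.08,7.08,7.08,7.08,7.08,7.08,7.08,0]}' 70 >/dev/null
python3 - <<'E'
from h import *
s=st();T=s["tcp_rot"];p=s["position"]
PW=rz(np.radians(-11.7));Tg=mat(T[:,0],PW[:,0]);print("yaw needed",np.degrees(rv(T.T@Tg)))
d=np.array([.4757,.2538,.2057])-p;print(T.T@d*1000)
E
```

```text
t 5.27 p [0.2522 0.5732 0.4905] q [46.4  3.9 91.9 27.1 49.3 45.3] open 70.2 F [-0.   0.9 -0.7]
x [ 0.1498  0.6586 -0.7374] y [ 0.9812 -0.1908  0.0289] z [-0.1216 -0.7279 -0.6748]
yaw needed [ 1.6327 -0.      0.    ]
[ 33.1704 271.998  397.452 ]
```

```bash
python3 -m inch '{"dp":[[3,22,32],[3,22,32],[3,22,32],[3,22,32],[3,22,32],[3,22,32],[3,22,32],[3,22,32],[3,22,32],[3,22,32],[3,22,32],[0,0,0],[0,0,0]],"yaw":[0,0,0,0,0,0,0,0,0,0,0,0,0]}' >/dev/null
python3 - <<'E'
from h import *
s=st();T=s["tcp_rot"];p=s["position"]
PW=rz(np.radians(-11.7));Tg=mat(T[:,0],PW[:,0]);print("yaw needed",np.degrees(rv(T.T@Tg)))
bar=np.array([.4905,.3197,.132]);print(T.T@(bar-p)*1000)
c=bot.capture("top")["color"][:,:,::-1];cv2.imwrite("pics/a1.png",cv2.resize(c[80:280,60:320],None,fx=3,fy=3))
c=bot.capture("scene")["color"][:,:,::-1];cv2.imwrite("pics/a2.png",cv2.resize(c[60:260,230:490],None,fx=3,fy=3))
E
```

```text
t 6.35 p [0.4541 0.2927 0.2355] q [ -1.6  22.4 114.7  58.3  50.9 -33.1] open 69.7 F [-0.5 -0.7  1.5]
x [ 0.1494  0.6566 -0.7393] y [ 0.9812 -0.191   0.0287] z [-0.1224 -0.7297 -0.6728]
yaw needed [ 1.6137  0.     -0.    ]
[99.6404 27.5481 45.4544]
```

View pics/a1.png

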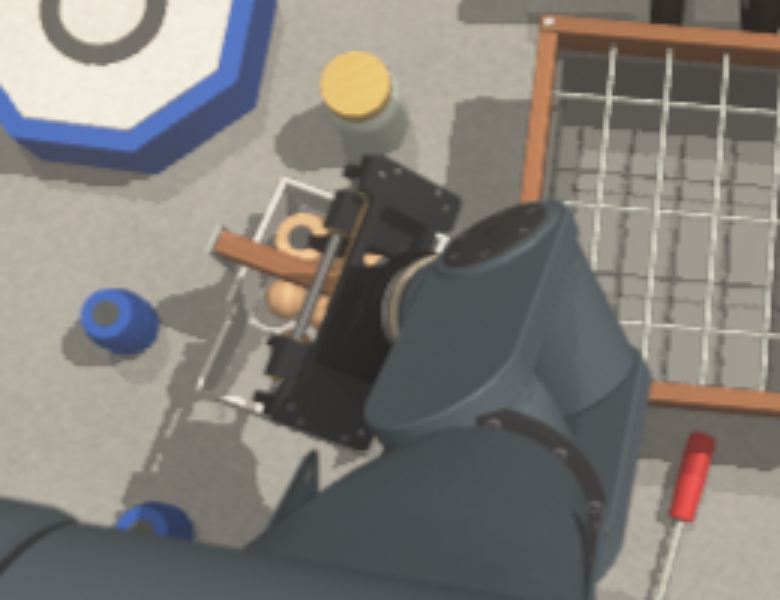

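View pics/a2.png

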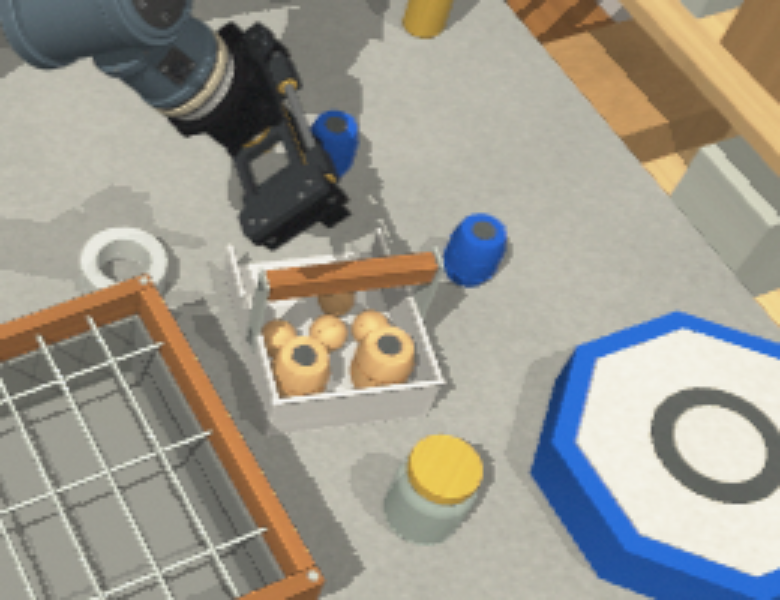

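```bash
python3 -m inch '{"dp":[[10,14,23],[20,13.5,22.5],[20,0,0],[20,0,0],[15,0,0],[10,0,0],[0,0,0]],"yaw":[0.8,0.8,0,0,0,0,0]}' 60 >/dev/null
python3 - <<'E'
from h import *
s=st();T=s["tcp_rot"];p=s["position"]
bar=np.array([.4905,.3197,.132]);print(T.T@(bar-p)*1000)
c=bot.capture("top")["color"][:,:,::-1];cv2.imwrite("pics/a3.png",cv2.resize(c[130:240,100:240],None,fx=5,fy=5))
c=bot.capture("scene")["color"][:,:,::-1];cv2.imwrite("pics/a4.png",cv2.resize(c[110:210,280:410],None,fx=5,fy=5))
E
```

```text
t 7.03 p [0.4868 0.3203 0.1362] q [  2.   36.2 113.3  70.5  43.8 -45.6] open 59.9 F [-0.3 -1.4 -0.1]
x [ 0.1457  0.658  -0.7388] y [ 0.9789 -0.2041  0.0113] z [-0.1433 -0.7248 -0.6738]
[3.2485 3.697  2.6711]
```

View pics/a3.png

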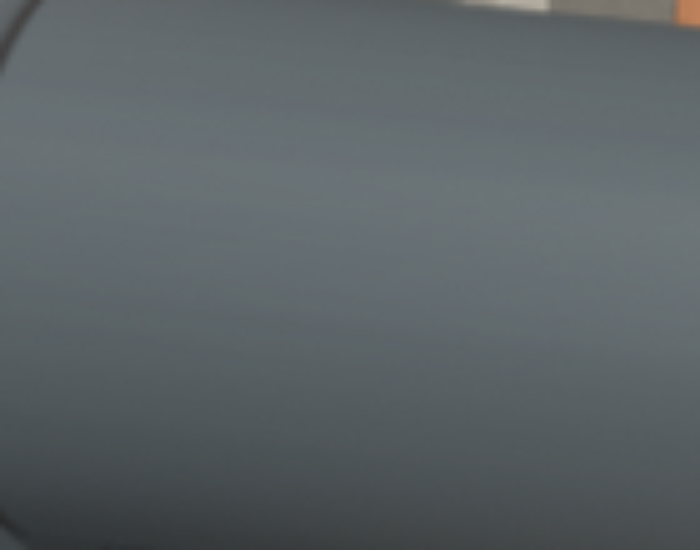

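View pics/a4.png

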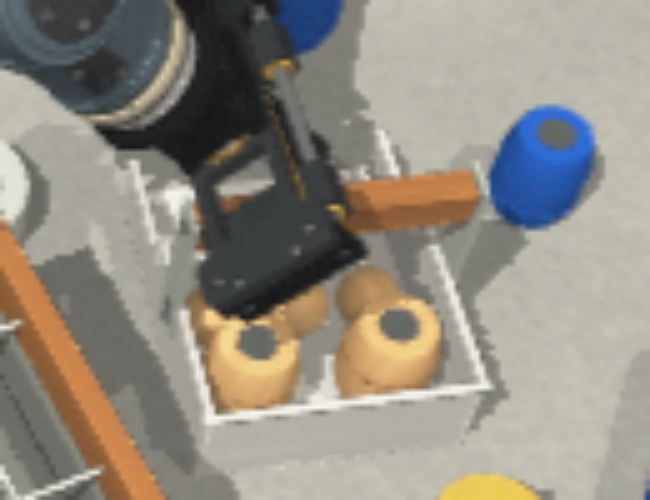

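```bash
python3 -m inch '{"dp":[[2,3.5,1],[0,0,0],[0,0,0],[0,0,0],[0,0,0],[0,0,0],[0,0,0]],"yaw":[0,0,0,0,0,0,0]}' 0
python3 - <<'E'
from h import *
s=st();print(s["moment"])
c=bot.capture("scene")["color"][:,:,::-1];cv2.imwrite("pics/a5.png",cv2.resize(c[110:210,280:410],None,fx=5,fy=5))
E
```

```text
time_s: 7.72
position: [0.4916, 0.3178, 0.1341]
tcp_rot: [[0.148, 0.978, -0.146], [0.657, -0.208, -0.724], [-0.739, 0.011, -0.674]]
force: [-0.1, -0.2, -0.0]
opening: 0.248
t 7.72 p [0.4916 0.3178 0.1341] q [  1.7  36.5 112.8  70.4  43.8 -45.5] open 21.6 F [-0.1 -0.2 -0. ]
x [ 0.1484  0.6573 -0.7389] y [ 0.978  -0.2082  0.0113] z [-0.1464 -0.7243 -0.6737]
[-0.4516  0.1509  0.0378]
```

View pics/a5.png

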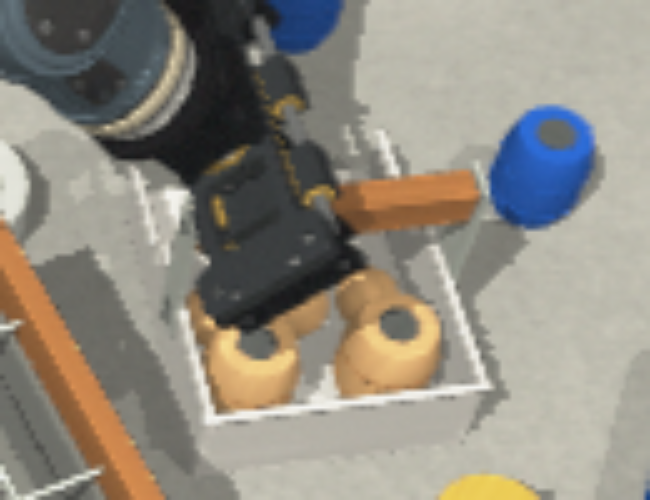

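```bash
python3 -m inch '{"dp":[[-7.4,0,-6.7],[-11,0,-10],[-15,0,-13.5],[-15,0,-13.5],[0,0,0]],"yaw":[0,0,0,0,0]}'
python3 - <<'E'
from h import *
s=st();print(s["moment"])
c=bot.capture("scene")["color"][:,:,::-1];cv2.imwrite("pics/a6.png",cv2.resize(c[90:220,270:430],None,fx=4,fy=4))
E
```

```text
time_s: 8.18
position: [0.4913, 0.3177, 0.201]
tcp_rot: [[0.151, 0.978, -0.143], [0.657, -0.207, -0.725], [-0.739, 0.015, -0.674]]
force: [-0.1, 0.4, -6.2]
opening: 0.225
t 8.18 p [0.4913 0.3177 0.201 ] q [  1.7  28.7 110.7  61.6  47.8 -33.1] open 19.6 F [-0.1  0.4 -6.2]
x [ 0.1506  0.6569 -0.7388] y [ 0.9781 -0.2074  0.0151] z [-0.1433 -0.7249 -0.6737]
[-1.0533  0.4328  0.0053]
```

View pics/a6.png

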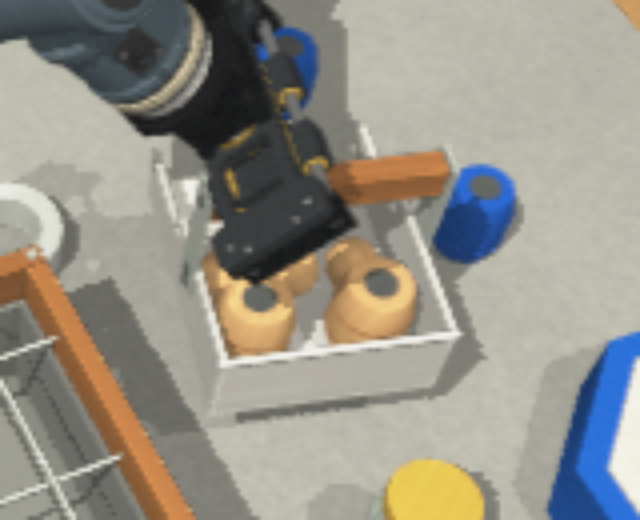

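```bash
cat >> h.py <<'E'
def pan(T,psi_rel=0):
    pass
E
python3 - <<'E'
from h import *
s=bot.read_state();T=s["tcp_rot"];a=-T[:,0]
y=T[:,1].copy();PW=rz(np.arctan2(y[1],y[0]))
L={"mouth":[-.115,0,-.123],"mL":[-.115,.08,-.123],"mR":[-.115,-.08,-.123],"rL":[.085,.08,-.132],"rR":[.085,-.08,-.132],"rtL":[.085,.08,-.066],"rtR":[.085,-.08,-.066]}
for psi in(0,30,45,60,75,90,100):
    R=rot(a,psi)@PW
    print(psi,"xslope",np.arcsin(R[2,0]).round(2),"roll",np.arcsin(R[2,1]).round(2),"tilt",np.arccos(R[2,2]).round(2),"downhill(w)",(-R[:,0]).round(2))
    if psi>=45: print({k:(R@np.array(v)*1000).round() for k,v in L.items()})
    if psi in(60,90):
        for w in ([.595,.06,.33],[.595,.1,.33]):
            r=ik(np.array(w),rot(a,psi)@T,s["joint_positions"]);print(w,r[0].round(0),r[1],r[2])
E
```

```text
0 xslope 0.0 roll 0.0 tilt 0.0 downhill(w) [-0.98  0.21 -0.  ]
30 xslope 0.34 roll -0.07 tilt 0.35 downhill(w) [-0.92 -0.18 -0.34]
45 xslope 0.49 roll -0.15 tilt 0.52 downhill(w) [-0.8  -0.37 -0.47]
{'mouth': array([ -31.,  -38., -161.]), 'mL': array([ -58.,   37., -173.]), 'mR': array([  -4., -112., -149.]), 'rL': array([107., 110., -87.]), 'rR': array([160., -38., -62.]), 'rtL': array([ 74., 108., -29.]), 'rtR': array([128., -41.,  -5.])}
60 xslope 0.62 roll -0.26 tilt 0.69 downhill(w) [-0.62 -0.53 -0.58]
{'mouth': array([   5.,  -47., -162.]), 'mL': array([ -33.,   21., -182.]), 'mR': array([  43., -114., -141.]), 'rL': array([ 97., 127., -74.]), 'rR': array([173.,  -8., -32.]), 'rtL': array([ 56., 120., -23.]), 'rtR': array([132., -15.,  19.])}
[0.595, 0.06, 0.33] [-25.  24.  89.  42.  80. -86.] 8.862594226029437e-06 0.0
[0.595, 0.1, 0.33] [-21.  24.  90.  43.  77. -83.] 4.831246455645465e-06 0.0
75 xslope 0.7 roll -0.39 tilt 0.84 downhill(w) [-0.4  -0.65 -0.64]
{'mouth': array([  42.,  -48., -156.]), 'mL': array([  -4.,   10., -186.]), 'mR': array([  87., -107., -125.]), 'rL': a
[... 220 characters left out ...]
-43., -144.]), 'mL': array([  27.,    5., -184.]), 'mR': array([ 126.,  -90., -103.]), 'rL': array([ 65., 154., -56.]), 'rR': array([164.,  59.,  25.]), 'rtL': array([ 14., 132., -20.]), 'rtR': array([114.,  37.,  61.])}
[0.595, 0.06, 0.33] [ -25.   24.   89.   42.   80. -116.] 0.0003019017888594071 0.0
[0.595, 0.1, 0.33] [ -21.   24.   90.   43.   77. -113.] 2.5595119718215692e-05 0.0
100 xslope 0.71 roll -0.64 tilt 1.08 downhill(w) [ 0.02 -0.76 -0.65]
{'mouth': array([  97.,  -35., -133.]), 'mL': array([  47.,    5., -180.]), 'mR': array([148., -75., -85.]), 'rL': array([ 51., 160., -54.]), 'rR': array([151.,  80.,  41.]), 'rtL': array([ -1., 132., -23.]), 'rtR': array([100.,  52.,  72.])}
```

Run:
```python
from h import *
s=bot.read_state();T=s["tcp_rot"];p=s["position"]
print(T.T@np.array([.635-p[0],.035-p[1],.054])*1000, T.T@np.array([0,0,100]))
```

```text
[-203.4551  200.1501  147.9383] [-74.0034   1.4549 -67.2413]
```

```bash
python3 -m inch '{"dp":[[-11,0.2,-10],[-18,0.4,-17],[-22,0.4,-20],[-15,0.3,-14],[-16,8,-4],[-14.2,14,10.4],[-18.3,18,13.3],[-18.3,18,13.3],[-18.3,18,13.3],[-18.3,18,13.3],[-18.3,18,13.3],[-18.3,18,13.3],[-18.3,18,13.3],[-18.3,18,13.3],[-14.2,16,11.8],[-10.2,10,7.4],[-6,6,5],[0,0,0]],"yaw":[0,0,0,0,0,0,0,0,0,0,0,0,0,0,0,0,0,0]}'
python3 - <<'E'
from h import *
s=st();print(s["moment"])
c=bot.capture("scene")["color"][:,:,::-1];cv2.imwrite("pics/a7.png",cv2.resize(c[60:320,120:440],None,fx=2.4,fy=2.4))
E
```

```text
time_s: 9.73
position: [0.6349, 0.0393, 0.349]
tcp_rot: [[0.148, 0.978, -0.15], [0.656, -0.21, -0.725], [-0.74, 0.009, -0.672]]
force: [-0.2, 0.4, -7.2]
opening: 0.23
t 9.73 p [0.6349 0.0393 0.349 ] q [-25.   26.8  81.6  41.3  84.4 -22.1] open 20.0 F [-0.2  0.4 -7.2]
x [ 0.1478  0.656  -0.7401] y [ 0.9776 -0.2103  0.0089] z [-0.1498 -0.7249 -0.6724]
[-1.1245  0.4292  0.0145]
```

View pics/a7.png

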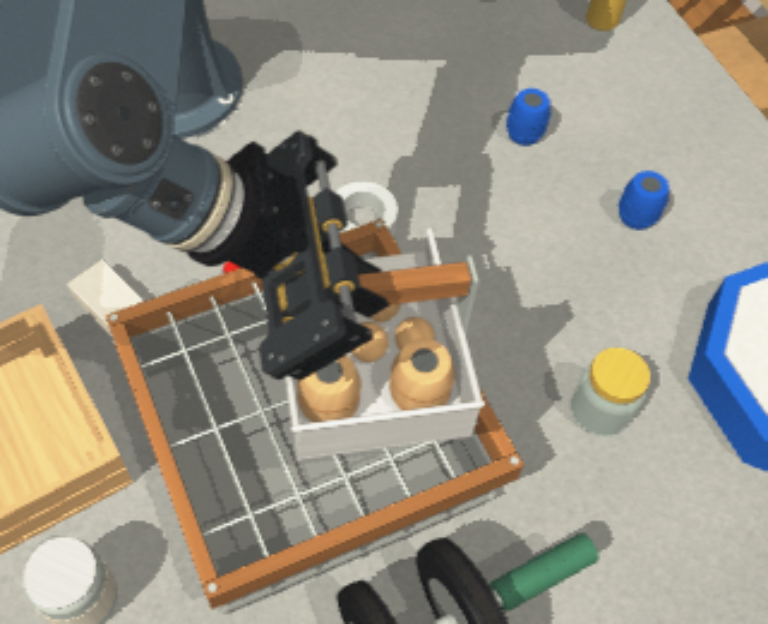

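```bash
python3 -m inch '{"dp":[[0,0,0],[0,0,0],[0,0,0],[0,0,0],[0,0,0],[0,0,0],[0,0,0],[0,0,0],[0,0,0],[0,0,0],[0,0,0],[0,0,0],[0,0,0],[0,0,0]],"yaw":[-3,-4,-4,-4,-4,-4,-4,-3,-3,-3,0,0,0,0]}'
python3 - <<'E'
from h import *
c=bot.capture("scene")["color"][:,:,::-1];cv2.imwrite("pics/a8.png",cv2.resize(c[60:320,120:440],None,fx=2.4,fy=2.4))
E
```

```text
time_s: 10.95
position: [0.6336, 0.0425, 0.3516]
tcp_rot: [[0.147, 0.878, 0.456], [0.658, 0.258, -0.708], [-0.739, 0.404, -0.539]]
force: [0.2, -0.1, -6.4]
opening: 0.225
```

View pics/a8.png

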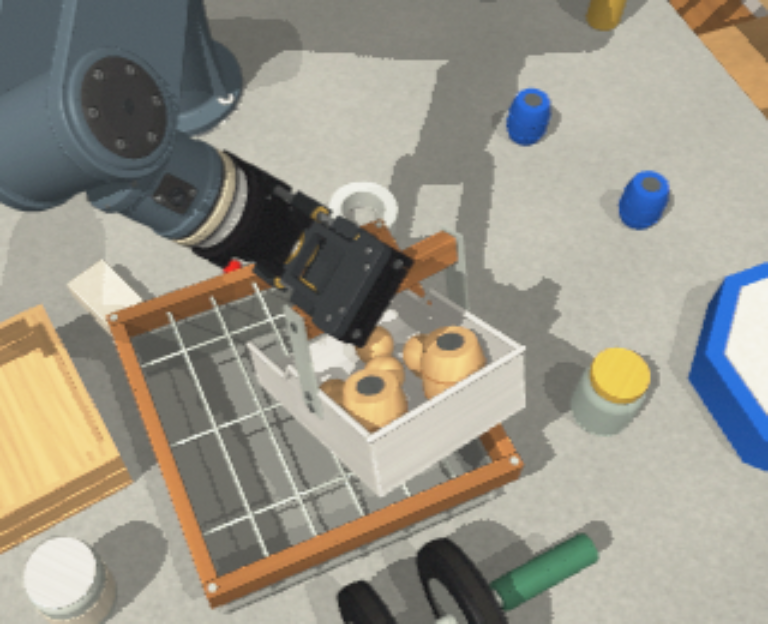

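```bash
python3 -m inch '{"dp":[[0,0,0],[0,0,0],[0,0,0],[0,0,0],[0,0,0],[0,0,0],[0,0,0],[0,0,0],[0,0,0]],"yaw":[-3,-4,-4,-4,-4,-3,0,0,0]}'
python3 - <<'E'
from h import *
c=bot.capture("scene")["color"][:,:,::-1];cv2.imwrite("pics/a9.png",cv2.resize(c[60:320,120:440],None,fx=2.4,fy=2.4))
E
```

```text
time_s: 11.75
position: [0.6344, 0.0419, 0.3523]
tcp_rot: [[0.149, 0.643, 0.751], [0.658, 0.503, -0.561], [-0.738, 0.578, -0.348]]
force: [0.1, -0.3, -4.1]
opening: 0.225
```

View pics/a9.png

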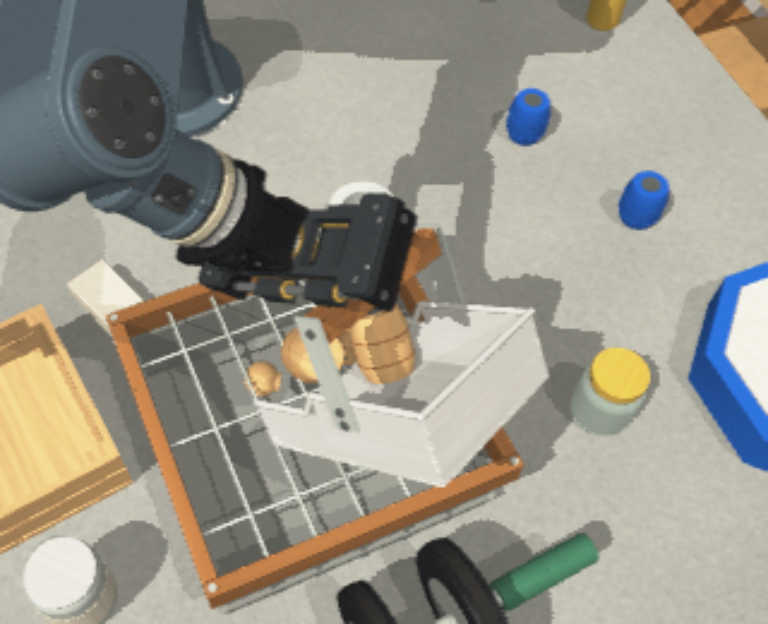

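```bash
python3 -m inch '{"dp":[[0,0,0],[0,0,0],[0,0,0],[0,0,0],[0,0,0],[0,0,0],[0,0,0],[0,0,0]],"yaw":[-3,-4,-4,-4,-2,0,0,0]}'
python3 - <<'E'
from h import *
c=bot.capture("scene")["color"][:,:,::-1];cv2.imwrite("pics/a10.png",cv2.resize(c[60:320,120:440],None,fx=2.4,fy=2.4))
c=bot.capture("top")["color"][:,:,::-1];cv2.imwrite("pics/a11.png",cv2.resize(c[60:260,180:480],None,fx=2.6,fy=2.6))
E
```

```text
time_s: 12.47
position: [0.6343, 0.0419, 0.3524]
tcp_rot: [[0.149, 0.395, 0.907], [0.657, 0.645, -0.389], [-0.739, 0.654, -0.164]]
force: [0.6, -0.3, -3.5]
opening: 0.229
```

View pics/a10.png

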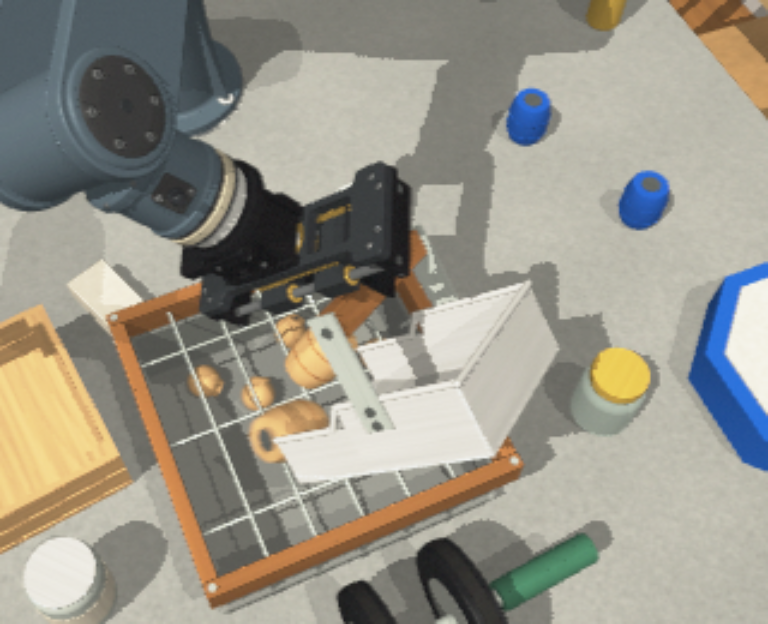

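View pics/a11.png

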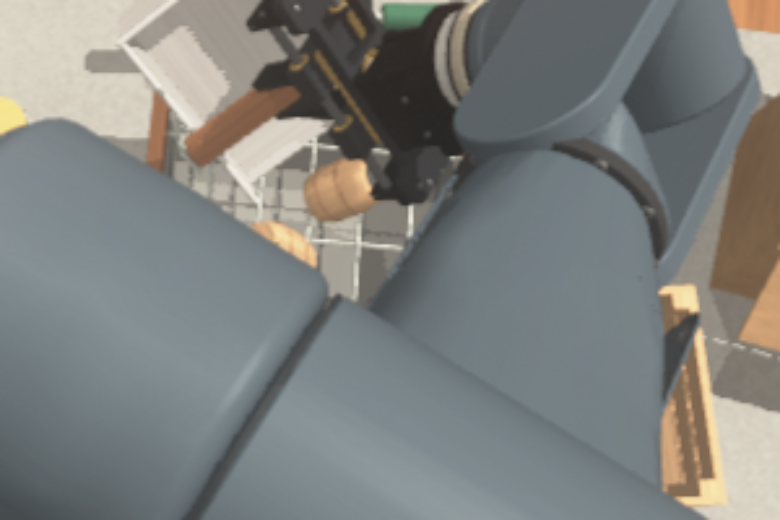

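Run:
```python
from h import *
s=bot.read_state();T=s["tcp_rot"];p=s["position"]
p1=p+[0,0,.06]
rows(np.array([.4916,.3178,.30])-p1,T,13,75,12)
# yaw to original
y0=np.array([.978,-.2082,.0113]);print("yaw",np.degrees(rv(T.T@mat(T[:,0],y0))))
```

```text
{"dp":[[18.7,3.7,-16.8],[18.7,1.9,-17.1],[18.7,0.0,-17.2],[18.7,-1.9,-17.1],[18.7,-3.7,-16.8],[18.7,-5.5,-16.3],[18.7,-7.3,-15.6],[18.7,-8.9,-14.7],[18.7,-10.5,-13.6],[18.7,-11.9,-12.4],[18.7,-13.2,-11.1],[18.7,-14.3,-9.6],[18.7,-15.3,-7.9]],"yaw":[6.25,6.25,6.25,6.25,6.25,6.25,6.25,6.25,6.25,6.25,6.25,6.25,0]}
yaw [74.9828  0.     -0.    ]
```

```bash
python3 -m inch '{"dp":[[-11,10,-2.5],[-18.5,16,-4],[-14.8,13,-3.3],[18.7,3.7,-16.8],[18.7,1.9,-17.1],[18.7,0.0,-17.2],[18.7,-1.9,-17.1],[18.7,-3.7,-16.8],[18.7,-5.5,-16.3],[18.7,-7.3,-15.6],[18.7,-8.9,-14.7],[18.7,-10.5,-13.6],[18.7,-11.9,-12.4],[18.7,-13.2,-11.1],[18.7,-14.3,-9.6],[18.7,-15.3,-7.9],[0,0,0]],"yaw":[0,0,0,6.25,6.25,6.25,6.25,6.25,6.25,6.25,6.25,6.25,6.25,6.25,6.25,0,0]}'
python3 - <<'E'
from h import *
s=st();T=s["tcp_rot"];p=s["position"]
print(T.T@(np.array([.4916,.3178,.140])-p)*1000)
c=bot.capture("scene")["color"][:,:,::-1];cv2.imwrite("pics/b1.png",cv2.resize(c[60:320,120:440],None,fx=2.4,fy=2.4))
E
```

```text
time_s: 13.98
position: [0.4867, 0.321, 0.2993]
tcp_rot: [[0.14, 0.979, -0.146], [0.66, -0.202, -0.723], [-0.738, 0.005, -0.675]]
force: [-1.5, -0.3, -4.0]
opening: 0.228
t 13.98 p [0.4867 0.321  0.2993] q [  2.   18.8 105.4  51.6  56.7 -16.5] open 19.9 F [-1.5 -0.3 -4. ]
x [ 0.1405  0.6603 -0.7377] y [ 0.9793 -0.2023  0.0054] z [-0.1457 -0.7232 -0.6751]
[116.1127   4.6225 109.1278]
```

View pics/b1.png

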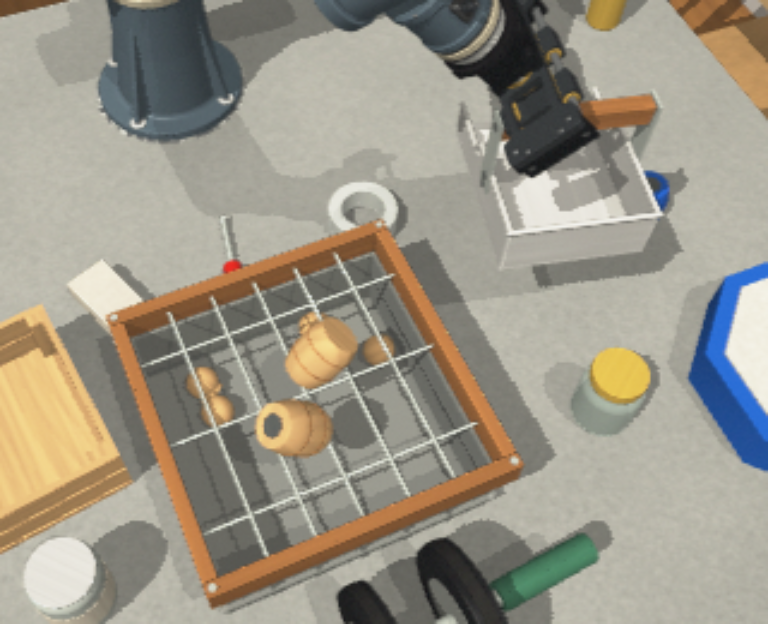

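```bash
python3 -m inch '{"dp":[[14,0.7,13],[20,0.8,19],[20,0.8,19],[20,0.8,19],[20,0.8,19],[12,0.7,11],[6,0,5.5],[2,0,2],[0,0,0]],"yaw":[0,0,0,0,0,0,0,0,0]}' ; python3 -c "
from h import *
s=st()"
```

```text
time_s: 14.78
position: [0.4989, 0.3131, 0.143]
tcp_rot: [[0.151, 0.978, -0.147], [0.657, -0.21, -0.724], [-0.738, 0.013, -0.674]]
force: [-0.2, 0.3, -3.7]
opening: 0.225
t 14.78 p [0.4989 0.3131 0.143 ] q [  1.1  35.6 111.9  68.4  44.7 -43.3] open 19.6 F [-0.2  0.3 -3.7]
x [ 0.151   0.6573 -0.7383] y [ 0.9776 -0.2102  0.0128] z [-0.1468 -0.7237 -0.6743]
```

```bash
python3 -m inch '{"dp":[[3,0,2.7],[2.2,0,2],[0.7,0,0.7],[0,0,0]],"yaw":[0,0,0,0]}' ; python3 -c "
from h import *
s=st()"
```

```text
time_s: 15.12
position: [0.4976, 0.3137, 0.1356]
tcp_rot: [[0.15, 0.978, -0.146], [0.658, -0.209, -0.724], [-0.738, 0.012, -0.675]]
force: [-0.1, -1.2, -2.0]
opening: 0.227
t 15.12 p [0.4976 0.3137 0.1356] q [  1.1  36.5 112.2  69.5  44.3 -44.9] open 19.7 F [-0.1 -1.2 -2. ]
x [ 0.1499  0.6578 -0.7381] y [ 0.9779 -0.2088  0.0125] z [-0.1459 -0.7237 -0.6746]
```

```bash
python3 -m inch '{"dp":[[0,0,0],[0,0,0],[0,0,0],[0,0,0],[0,0,0],[-10,0,0],[-25,0,0],[-35,0,0],[-35,0,0],[-35,0,-10]],"yaw":[0,0,0,0,0,0,0,0,0,0]}' 60
python3 - <<'E'
from h import *
s=st()
c=bot.capture("scene")["color"][:,:,::-1];cv2.imwrite("pics/b2.png",cv2.resize(c[60:320,120:440],None,fx=2.4,fy=2.4))
E
```

```text
time_s: 15.95
position: [0.4762, 0.2271, 0.2452]
tcp_rot: [[0.146, 0.978, -0.15], [0.656, -0.209, -0.725], [-0.74, 0.008, -0.672]]
force: [1.8, 0.3, 0.2]
opening: 0.687
t 15.95 p [0.4762 0.2271 0.2452] q [-10.3  22.1 112.5  52.8  57.5 -33. ] open 59.8 F [1.8 0.3 0.2]
x [ 0.1459  0.6564 -0.7401] y [ 0.9779 -0.2088  0.0076] z [-0.1495 -0.7249 -0.6724]
```

View pics/b2.png

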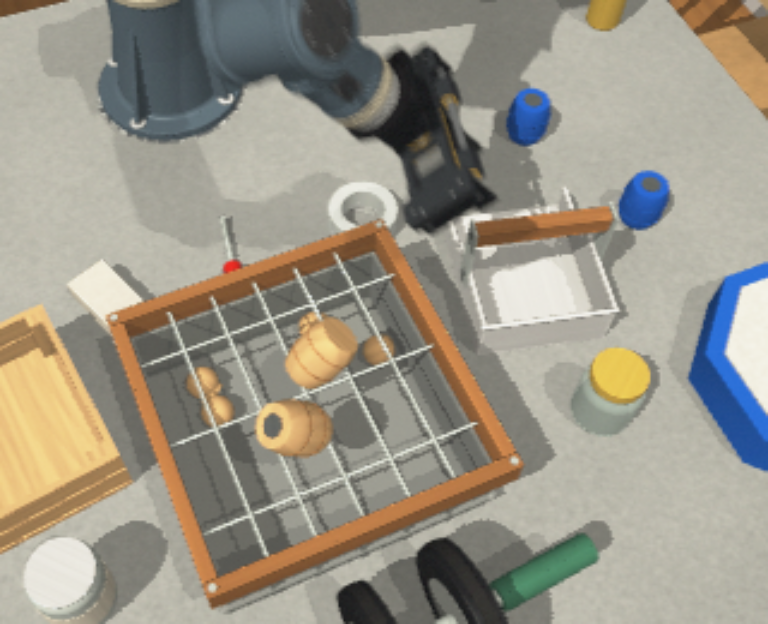

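Run:
```python
from h import *
s=bot.read_state();q0=s["joint_positions"];p,T=tool(q0)
for start in ([.13,.5,.30],[.13,.45,.35],[.11,.5,.40],[.2,.45,.3]):
  r=ik(np.array(start),T,q0);q=r[0]
  print(start,"reach",q.round(0),r[1:])
  for u in ([-.22,-.97,0],[-.2,-.85,-.5],[-.2,-.85,.5]):
    u=np.array(u)/np.linalg.norm(u);q=r[0].copy()
    for i in range(40):
        p,Tt=tool(q);q=sim(q,[(Tt.T@u*41,0)],.6)
        if i in (9,19,29,39):
            p,Tt=tool(q);x=Tt[:,0];print("   ",i+1,p,x.round(3),q.round(0))
```

```text
[0.13, 0.5, 0.3] reach [ 54.   7. 123.  57.  18.  16.] (np.float64(6.803568602979365e-06), np.float64(0.0))
    10 [0.1326 0.2028 0.3208] [ 0.086  0.603 -0.793] [-76. -38. 138.  15. 114. -63.]
    20 [ 0.0513 -0.1983  0.3208] [ 0.078  0.604 -0.793] [-103.    8.  113.   -3.   96.  -92.]
    30 [-0.0394 -0.5981  0.3208] [ 0.078  0.604 -0.793] [-103.   42.   55.   -4.  121.  -93.]
    40 [-0.1044 -0.7865  0.2618] [ 0.068  0.509 -0.858] [-104.   64.   12.   -5.  134.  -96.]
    10 [0.1002 0.2965 0.2676] [ 0.109  0.521 -0.847] [ 21. -11. 140.  43.  41.   2.]
    20 [ 0.113  -0.0005  0.2489] [ 0.027  0.432 -0.901] [-93. -10. 140.   0.  76. -82.]
    30 [ 0.0321 -0.3478  0.0464] [ 0.026  0.432 -0.901] [-101.   41.  112.   -4.   52.  -87.]
    40 [-0.0494 -0.6942 -0.1573] [ 0.026  0.432 -0.901] [-102.   74.   52.   -4.   79.  -90.]
    10 [0.1124 0.2549 0.5037] [ 0.112  0.612 -0.783] [-46. -43. 112.  40. 128. -15.]
    20 [ 0.1005 -0.0906  0.6706] [ 0.059  0.593 -0.803] [-96. -14.  79.  -1. 152. -86.]
    30 [ 0.0073 -0.4192  0.699 ] [ 0.031  0.493 -0.87 ] [-102.   16.   41.   -8.  152.  -98
[... 2959 characters left out ...]
 0.2275] [ 0.058  0.581 -0.811] [-31.   7. 140.  39.  57. -50.]
    20 [ 0.1768 -0.1874  0.0418] [ 0.038  0.579 -0.815] [-81.  45. 124.  10.  46. -81.]
    30 [ 0.0953 -0.5337 -0.162 ] [ 0.038  0.579 -0.815] [-92.  71.  73.   1.  72. -83.]
    40 [ 0.0123 -0.7677 -0.3251] [ 0.04   0.499 -0.865] [-97.  99.  12.  -1.  99. -87.]
    10 [0.1348 0.1042 0.5037] [ 0.143  0.657 -0.74 ] [-103.  -35.  114.   -1.  144.  -93.]
    20 [ 0.0524 -0.2424  0.6718] [ 0.138  0.642 -0.754] [-103.    1.   68.   -2.  152.  -93.]
    30 [-0.0305 -0.5179  0.6498] [ 0.105  0.504 -0.857] [-105.   27.   33.   -3.  152.  -96.]
    40 [-0.0878 -0.6504  0.6105] [ 0.071  0.328 -0.942] [-107.   39.   12.   -3.  148.  -98.]
```

Run:
```python
from h import *
s=bot.read_state();q0=s["joint_positions"];p,T=tool(q0)
q=q0.copy()
def go(q,w,n):
    p,_=tool(q)
    for i in range(n):
        pc,Tt=tool(q);d=(np.array(w)-pc)/(n-i);qn=sim(q,[(Tt.T@d*1000,0)],.6)
        sp=np.abs(qn-q).max()*12
        q=qn
        if sp>110:print("fast",sp.round())
    return q
q=go(q,[.5,-.15,.42],11);show(q)
q=go(q,[.15,-.62,.5],16);show(q)
for az in (-85,-95,-103,-110):
 for el in(-.3,0,.3,.6,.9):
  a=np.radians(az);u=np.array([np.cos(a)*np.cos(el),np.sin(a)*np.cos(el),np.sin(el)]);qq=q.copy();o=[]
  for i in range(40):
    p,Tt=tool(qq);qq=sim(qq,[(Tt.T@u*41,0)],.6);x=tool(qq)[1][:,0];o.append(np.hypot(x[0],x[1]))
  k=int(np.argmin(o));print(az,el,k+1,round(min(o),3),np.round(o[19],3),tool(qq)[0])
```

```text
p [ 0.5  -0.15  0.42] x [ 0.1555  0.6564 -0.7382] y [ 0.9774 -0.2108  0.0185] q [-48.1  19.6  82.   34.7 103.2 -35.8]
p [ 0.15 -0.62  0.5 ] x [ 0.1555  0.6564 -0.7382] y [ 0.9774 -0.2108  0.0185] q [-90.4  43.2  28.5  17.  148.9 -67.3]
-85 -0.3 35 0.324 0.464 [ 0.1786 -0.9981 -0.1186]
-85 0 32 0.371 0.456 [ 0.1876 -1.0069  0.1356]
-85 0.3 30 0.422 0.475 [ 0.1902 -0.9339  0.3855]
-85 0.6 28 0.474 0.494 [ 0.1897 -0.7977  0.606 ]
-85 0.9 22 0.511 0.512 [ 0.1871 -0.6164  0.7844]
-95 -0.3 36 0.25 0.445 [ 0.0184 -1.0014 -0.122 ]
-95 0 34 0.294 0.437 [ 0.0214 -1.005   0.1318]
-95 0.3 33 0.347 0.446 [ 0.0344 -0.9338  0.3781]
-95 0.6 32 0.414 0.468 [ 0.0564 -0.7939  0.5952]
-95 0.9 26 0.472 0.48 [ 0.0887 -0.6199  0.7715]
-103 -0.3 37 0.183 0.439 [-0.1093 -0.9853 -0.1225]
-103 0 36 0.221 0.428 [-0.1105 -0.9852  0.1306]
-103 0.3 36 0.274 0.433 [-0.0897 -0.913   0.3748]
-103 0.6 35 0.349 0.445 [-0.0487 -0.7795  0.5887]
-103 0.9 29 0.429 0.451 [ 0.0104 -0.615   0.7628]
-110 -0.3 38 0.119 0.44 [-0.2189 -0.9586 -0.1215]
-110 0 37 0.152 0.42 [-0.2229 -0.958   0.1304]
-110 0.3 37 0.202 0.42 [-0.1955 -0.8862  0.3732]
-110 0.6 38 0.28 0.427 [-0.139  -0.757   0.5848]
-110 0.9 32 0.381 0.423 [-0.0575 -0.6048  0.7567]
```

```bash
cat > plan.py <<'E'
from h import *
s=bot.read_state();q0=s["joint_positions"]
def go(q,w,n):
    for i in range(n):
        pc,Tt=tool(q);d=(np.array(w)-pc)/(n-i);q=sim(q,[(Tt.T@d*1000,0)],.6)
    return q
qa=go(q0,[.5,-.15,.42],11)
for W in ([.15,-.6,.5],[0,-.62,.5],[-.1,-.6,.5]):
  q1=go(qa,W,18);show(q1)
  for az in (-100,-110,-120,-130):
   for el in(0,.3,.6):
    a=np.radians(az);u=np.array([np.cos(a)*np.cos(el),np.sin(a)*np.cos(el),np.sin(el)]);qq=q1.copy();o=[];P=[]
    for i in range(42):
      p,Tt=tool(qq);qq=sim(qq,[(Tt.T@u*41,0)],.6);x=tool(qq)[1][:,0];o.append(np.hypot(x[0],x[1]));P.append(tool(qq)[0])
    k=int(np.argmin(o));print(az,el,k+1,round(min(o),3),P[k])
E
python3 plan.py
```

```text
p [ 0.15 -0.6   0.5 ] x [ 0.1555  0.6564 -0.7382] y [ 0.9774 -0.2108  0.0185] q [-90.5  40.5  33.7  15.8 146.5 -68.7]
-100 0 36 0.247 [-0.0497 -0.9592  0.1533]
-100 0.3 35 0.302 [-0.0311 -0.8802  0.384 ]
-100 0.6 34 0.375 [ 0.0009 -0.7529  0.5815]
-110 0 38 0.146 [-0.2126 -0.9386  0.1434]
-110 0.3 38 0.196 [-0.186  -0.8674  0.3778]
-110 0.6 38 0.276 [-0.1318 -0.7464  0.5828]
-120 0 39 0.039 [-0.3697 -0.8894  0.1409]
-120 0.3 39 0.075 [-0.3338 -0.8198  0.3779]
-120 0.6 40 0.154 [-0.2644 -0.711   0.5836]
-130 0 39 0.08 [-0.5106 -0.8105  0.1484]
-130 0.3 40 0.055 [-0.476  -0.7499  0.3825]
-130 0.6 41 0.016 [-0.3901 -0.652   0.5879]
p [ 0.   -0.62  0.5 ] x [ 0.1555  0.6564 -0.7382] y [ 0.9774 -0.2108  0.0185] q [-101.    42.4   30.     3.1  150.   -87.2]
-100 0 35 0.132 [-0.1121 -0.9532  0.1489]
-100 0.3 35 0.154 [-0.0991 -0.8844  0.3721]
-100 0.6 36 0.179 [-0.0767 -0.7671  0.5692]
-110 0 36 0.035 [-0.2661 -0.9235  0.1444]
-110 0.3 36 0.046 [-0.2443 -0.8552  0.3708]
-110 0.6 38 0.064 [-0.207  -0.7439  0.5711]
-120 0 36 0.068 [-0.4104 -0.8644  0.1488]
-120 0.3 37 0.069 [-0.3869 -0.8037  0.3736]
-120 0.6 38 0.061 [-0.3295 -0.695   0.5743]
-130 0 36 0.169 [-0.544  -0.7872  0.1563]
-130 0.3 36 0.179 [-0.5072 -0.7269  0.3829]
-130 0.6 37 0.181 [-0.4354 -0.6272  0.5813]
p [-0.1 -0.6  0.5] x [ 0.1556  0.6564 -0.7382] y [ 0.9774 -0.2108  0.0185] q [-108.3   41.4   32.1   -6.5  148.7 -100.8]
-100 0 35 0.049 [-0.1565 -0.9425  0.1488]
-100 0.3 36 0.045 [-0.1468 -0.8806  0.3693]
-100 0.6 38 0.032 [-0.1296 -0.7644  0.5694]
-110 0 36 0.053 [-0.3096 -0.9116  0.1442]
-110 0.3 36 0.066 [-0.2901 -0.8429  0.3705]
-110 0.6 38 0.09 [-0.2571 -0.7293  0.5711]
-120 0 35 0.149 [-0.4468 -0.8446  0.1542]
-120 0.3 35 0.174 [-0.4195 -0.7794  0.3773]
-120 0.6 36 0.206 [-0.3676 -0.6698  0.5744]
-130 0 35 0.242 [-0.5772 -0.7666  0.1617]
-130 0.3 34 0.273 [-0.5336 -0.7013  0.388 ]
-130 0.6 34 0.307 [-0.4612 -0.6014  0.5817]
```

Run:
```python
from h import *
s=bot.read_state();T=s["tcp_rot"];p=s["position"]
print(T.T@(np.array([.5,-.15,.42])-p)*1000/11,T.T@np.array([-500,-470,80])/18)
```

```text
[-33.468    9.3418  14.1342] [-24.7405 -21.5632  19.9019]
```

```bash
python3 -m inch '{"dp":[[-33.4,9.3,14.1],[-33.4,9.3,14.1],[-33.4,9.3,14.1],[-33.4,9.3,14.1],[-33.4,9.3,14.1],[-33.4,9.3,14.1],[-33.4,9.3,14.1],[-33.4,9.3,14.1],[-33.4,9.3,14.1],[-33.4,9.3,14.1],[-33.4,9.3,14.1]],"yaw":[0,0,0,0,0,0,0,0,0,0,0]}' 87 >/dev/null; python3 -m inch '{"dp":[[-24.7,-21.6,19.9],[-24.7,-21.6,19.9],[-24.7,-21.6,19.9],[-24.7,-21.6,19.9],[-24.7,-21.6,19.9],[-24.7,-21.6,19.9],[-24.7,-21.6,19.9],[-24.7,-21.6,19.9],[-24.7,-21.6,19.9],[-24.7,-21.6,19.9],[-24.7,-21.6,19.9],[-24.7,-21.6,19.9],[-24.7,-21.6,19.9],[-24.7,-21.6,19.9],[-24.7,-21.6,19.9],[-24.7,-21.6,19.9],[-24.7,-21.6,19.9],[-24.7,-21.6,19.9]],"yaw":[0,0,0,0,0,0,0,0,0,0,0,0,0,0,0,0,0,0]}' >/dev/null
python3 - <<'E'
from h import *
s=st();q1=s["joint_positions"]
for az in (-98,-104,-110,-116):
   for el in(.3,.5):
    a=np.radians(az);u=np.array([np.cos(a)*np.cos(el),np.sin(a)*np.cos(el),np.sin(el)]);qq=q1.copy();o=[];P=[]
    for i in range(42):
      p,Tt=tool(qq)
      if i%8==0: dd=Tt.T@u*41;
      qq=sim(qq,[(Tt.T@u*41,0)],.6);x=tool(qq)[1][:,0];o.append(np.hypot(x[0],x[1]));P.append(tool(qq)[0])
    k=int(np.argmin(o));print(az,el,k+1,round(min(o),3),P[k], (s["tcp_rot"].T@u*41).round(1))
c=bot.capture("top")["color"][:,:,::-1];cv2.imwrite("pics/c1.png",cv2.resize(c[75:225,220:380],None,fx=4.5,fy=4.5,interpolation=cv2.INTER_CUBIC));cv2.imwrite("pics/c1f.png",c)
c=bot.capture("scene")["color"][:,:,::-1];cv2.imwrite("pics/c2f.png",c)
E
```

```text
t 18.42 p [ 0.0002 -0.6174  0.4968] q [-100.9   42.4   30.5    2.4  149.4  -87.5] open 86.8 F [-0.3 -0.6  0.5]
x [ 0.1488  0.6576 -0.7385] y [ 0.9778 -0.2094  0.0105] z [-0.1478 -0.7236 -0.6742]
-98 0.3 35 0.161 [-0.0728 -0.8876  0.3715] [-35.3   2.9  20.7]
-98 0.5 35 0.177 [-0.0607 -0.8106  0.506 ] [-38.7   2.8  13.3]
-104 0.3 36 0.098 [-0.1615 -0.8794  0.3692] [-35.4  -1.2  20.7]
-104 0.5 37 0.112 [-0.1439 -0.8067  0.5063] [-38.8  -1.   13.3]
-110 0.3 36 0.032 [-0.2468 -0.8546  0.3701] [-35.1  -5.3  20.4]
-110 0.5 37 0.042 [-0.2233 -0.783   0.5067] [-38.6  -4.7  13. ]
-116 0.3 36 0.038 [-0.3295 -0.8227  0.3724] [-34.7  -9.3  19.8]
-116 0.5 38 0.034 [-0.3058 -0.7591  0.5091] [-38.1  -8.4  12.5]
```

View pics/c1.png

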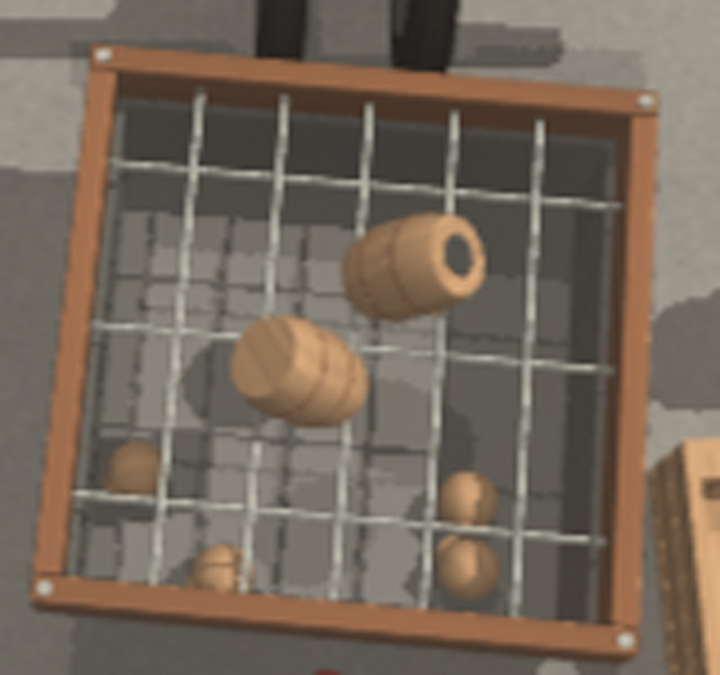

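View pics/c2f.png

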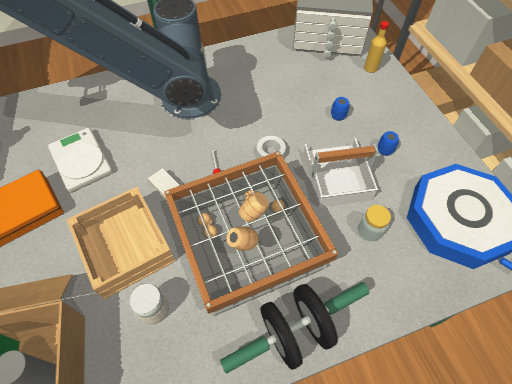

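Run:
```python
from h import *
im=cv2.imread("pics/c1f.png")
zf=lambda a:np.array(a)/4.5+[220,75]-.4
for n,c,e in(("P",[414,267],[[459,255],[362,284]]),("Q",[300,371],[[262,358],[352,392]])):
    w=onz("top",zf([c]),.148)[0];E=onz("top",zf(e),.148);d=E[0]-E[1]
    print(n,w,"len",np.linalg.norm(d),"az",np.degrees(np.arctan2(d[1],d[0])))
# scene check by projection
for w in ([.6317,-.0365,.148],):pass
hsv=cv2.cvtColor(im,cv2.COLOR_BGR2HSV);m=cv2.inRange(hsv,(8,70,110),(20,190,255));m[:75]=0;m[225:]=0;m[:,:225]=0;m[:,365:]=0
m=cv2.morphologyEx(m,cv2.MORPH_CLOSE,np.ones((3,3)));n,l,stt,cen=cv2.connectedComponentsWithStats(m)
for i in range(1,n):
    if stt[i,4]>250:
        pts=np.argwhere(l==i)[:,::-1].astype(np.float32);print(cen[i],stt[i],cv2.minAreaRect(pts),onz("top",[cen[i]],.148))
        w=onz("top",[cen[i]],.148)[0];print("scene proj",proj("scene",w))
```

```text
P [ 0.6355 -0.034   0.148 ] len 0.057222576736696486 az -64.6762176897472
Q [0.5667 0.0215 0.148 ] len 0.05295557640640391 az 76.39562480290223
[295.5407 157.4399] [ 226   85  139  136 3135] ((299.13092041015625, 151.84979248046875), (136.00103759765625, 125.24868774414062), 5.04245138168335) [[ 0.5689 -0.0013  0.148 ]]
scene proj [[245.2994 207.207 ]]
[311.5759 132.3376] [296 122  32  23 474] ((311.9999694824219, 132.0), (30.986345291137695, 21.96500587463379), 11.309932708740234) [[ 0.6397 -0.0335  0.148 ]]
scene proj [[242.7283 235.7411]]
[286.194  156.4963] [271 145  31  25 536] ((286.8500061035156, 155.95001220703125), (31.30654525756836, 20.23857307434082), 18.43494987487793) [[0.5681 0.0219 0.148 ]]
scene proj [[253.9378 204.0691]]
```

```bash
python3 -m inch '{"dp":[[-36,-6,19],[-36,-6,19],[-36,-6,19],[-36,-6,19],[-35,-6,21],[-35,-6,21],[-34,-6,22],[-34,-6,22],[-34,-6,22],[-33,-6,23],[-33,-6,23],[-33,-6,23]],"yaw":[0,0,0,0,0,0,0,0,0,0,0,0]}' >/dev/null
cat > plan2.py <<'E'
from h import *
s=st();q1=s["joint_positions"]
for az in (-90,-98,-104,-110,-116,-124):
   for el in(.3,):
    a=np.radians(az);u=np.array([np.cos(a)*np.cos(el),np.sin(a)*np.cos(el),np.sin(el)]);qq=q1.copy();o=[];P=[];D=[]
    for i in range(36):
      p,Tt=tool(qq);D.append((Tt.T@u*41).round(0))
      qq=sim(qq,[(Tt.T@u*41,0)],.6);x=tool(qq)[1][:,0];o.append(np.hypot(x[0],x[1]));P.append(tool(qq)[0])
    k=int(np.argmin(o));print(az,el,k+1,round(min(o),3),P[k],D[0],D[k//2],D[k])
E
python3 plan2.py
```

```text
t 19.52 p [-0.1177 -0.6837  0.4861] q [-108.5   50.1   12.6   -2.4  151.6  -97.7] open 86.5 F [ 0.1 -0.1 -0.1]
x [ 0.1604  0.5411 -0.8255] y [ 0.9728 -0.2281  0.0395] z [-0.167  -0.8094 -0.563 ]
-90 0.3 28 0.166 [-0.0129 -0.8841  0.3836] [-31.   9.  25.] [-24.  11.  31.] [-13.  12.  37.]
-98 0.3 29 0.113 [-0.1121 -0.8818  0.3793] [-32.   4.  25.] [-25.   5.  33.] [-13.   6.  39.]
-104 0.3 29 0.072 [-0.187  -0.8664  0.3786] [-32.  -0.  26.] [-25.   0.  33.] [-13.   1.  39.]
-110 0.3 29 0.031 [-0.2604 -0.8449  0.379 ] [-32.  -4.  25.] [-25.  -4.  32.] [-13.  -4.  38.]
-116 0.3 30 0.018 [-0.3371 -0.8238  0.3786] [-32.  -8.  25.] [-25.  -8.  31.] [-13.  -9.  38.]
-124 0.3 30 0.073 [-0.4295 -0.7769  0.3822] [-31. -13.  23.] [-25. -14.  30.] [-12. -16.  36.]
```

Continuing along az −113°.

```bash
python3 -m inch '{"dp":[[-32,-6,25],[-32,-6,25],[-31,-6,26],[-31,-6,26],[-30,-6,27],[-30,-6,27],[-29,-6,28],[-29,-6,28],[-28,-6,29],[-28,-6,29],[-27,-6,30],[-27,-6,30],[-26,-6,31],[-26,-6,31],[-25,-6,32],[-24,-6,33],[-23,-6,33],[-22,-6,34]],"yaw":[0,0,0,0,0,0,0,0,0,0,0,0,0,0,0,0,0,0]}' >/dev/null; python3 plan2.py
```

```text
t 21.02 p [-0.2104 -0.6775  0.4261] q [-115.8   55.1   12.5   -2.3  151.6 -103.5] open 86.8 F [-0.7  0.1  0. ]
x [ 0.2581  0.5781 -0.774 ] y [ 0.9544 -0.277   0.1114] z [-0.1501 -0.7675 -0.6233]
-90 0.3 30 0.259 [-0.0227 -0.8873  0.3657] [-32.  12.  23.] [-25.  13.  29.] [-13.  15.  36.]
-98 0.3 32 0.199 [-0.1232 -0.8892  0.3591] [-33.   7.  23.] [-26.   8.  31.] [-13.   9.  38.]
-104 0.3 32 0.15 [-0.2023 -0.8705  0.3568] [-34.   3.  23.] [-27.   3.  31.] [-13.   4.  39.]
-110 0.3 33 0.098 [-0.2823 -0.8525  0.3546] [-34.  -1.  23.] [-26.  -1.  31.] [-13.  -2.  39.]
-116 0.3 33 0.046 [-0.3589 -0.8201  0.3544] [-34.  -5.  22.] [-27.  -6.  31.] [-13.  -7.  38.]
-124 0.3 34 0.03 [-0.4623 -0.7727  0.3549] [-34. -11.  21.] [-27. -12.  29.] [-13. -14.  37.]
```

```bash
cat > plan3.py <<'E'
from h import *
import sys
s=st();q1=s["joint_positions"]
def go(q,w,n):
    for i in range(n):
        pc,Tt=tool(q);d=(np.array(w)-pc)/(n-i);q=sim(q,[(Tt.T@d*1000,0)],.6)
    return q
W=eval(sys.argv[1])
if W: print("tool delta",s["tcp_rot"].T@(np.array(W)-s["position"])*1000);q1=go(q1,W,6)
show(q1)
for az in eval(sys.argv[2]):
   for el in eval(sys.argv[3]):
    a=np.radians(az);u=np.array([np.cos(a)*np.cos(el),np.sin(a)*np.cos(el),np.sin(el)]);qq=q1.copy();o=[];P=[];D=[];m=[]
    for i in range(40):
      p,Tt=tool(qq);D.append((Tt.T@u*41).round(0))
      qq=sim(qq,[(Tt.T@u*41,0)],.6);x=tool(qq)[1][:,0];o.append(np.hypot(x[0],x[1]));P.append(tool(qq)[0]);m.append(qq[4])
    k=int(np.argmin(o));print(az,el,k+1,round(min(o),3),P[k],D[0],D[k//2],D[k],"q5max",max(m).round(),"zmin",min(a[2] for a in P[:k+1]).round(2))
E
python3 plan3.py "[-.15,-.62,.3]" "(-100,-110,-120)" "(-.2,0,.2)"
```

```text
t 21.02 p [-0.2104 -0.6775  0.4261] q [-115.8   55.1   12.5   -2.3  151.6 -103.5] open 86.8 F [-0.7  0.1  0. ]
x [ 0.2581  0.5781 -0.774 ] y [ 0.9544 -0.277   0.1114] z [-0.1501 -0.7675 -0.6233]
tool delta [146.4817  27.6805  25.4159]
p [-0.15 -0.62  0.3 ] x [ 0.2581  0.5781 -0.7741] y [ 0.9544 -0.277   0.1114] q [-113.7   47.    47.7    0.3  124.6  -99.7]
-100 -0.2 32 0.162 [-0.1555 -0.9637 -0.0461] [-18.   3.  36.] [-9.  4. 40.] [ 7.  4. 40.] q5max 141.0 zmin -0.05
-100 0 32 0.177 [-0.1514 -0.9567  0.1077] [-25.   4.  32.] [-17.   5.  37.] [-1.  5. 41.] q5max 144.0 zmin 0.11
-100 0.2 32 0.193 [-0.1422 -0.92    0.2589] [-31.   5.  26.] [-24.   6.  33.] [-9.  7. 39.] q5max 145.0 zmin 0.26
-110 -0.2 32 0.092 [-0.293  -0.9252 -0.0471] [-19.  -4.  36.] [-10.  -4.  40.] [ 7. -4. 40.] q5max 141.0 zmin -0.05
-110 0 32 0.101 [-0.2902 -0.9173  0.1064] [-26.  -3.  32.] [-17.  -3.  37.] [-2. -3. 41.] q5max 144.0 zmin 0.11
-110 0.2 33 0.111 [-0.2798 -0.8885  0.2556] [-32.  -2.  26.] [-24.  -2.  33.] [-10.  -2.  40.] q5max 145.0 zmin 0.26
-120 -0.2 33 0.017 [-0.4295 -0.8739 -0.0537] [-19. -10.  35.] [ -9. -11.  38.] [  7. -11.  39.] q5max 141.0 zmin -0.05
-120 0 33 0.019 [-0.428  -0.8655  0.1028] [-26. -10.  30.] [-17. -10.  36.] [ -1. -11.  40.] q5max 144.0 zmin 0.1
-120 0.2 34 0.022 [-0.4159 -0.8364  0.2548] [-32.  -9.  25.] [-24.  -9.  32.] [ -9. -10.  39.] q5max 145.0 zmin 0.25
```

```bash
python3 -m inch '{"dp":[[29,5.5,5],[29,5.5,5],[29,5.5,5],[29,5.5,5],[29,5.5,5],[-32,-9,25],[-32,-9,25],[-32,-9,25],[-31,-9,26],[-31,-9,26],[-31,-9,27],[-30,-9,27],[-30,-9,27],[-30,-9,28],[-29,-9,28]],"yaw":[0,0,0,0,0,0,0,0,0,0,0,0,0,0,0]}' >/dev/null; python3 plan3.py "None" "(-110,-120,-130)" "(0,.2)"
```

```text
t 22.27 p [-0.2458 -0.6776  0.3549] q [-118.3   60.9   12.6   -2.4  151.6 -105.3] open 87.4 F [-0.3  0.5  0.2]
x [ 0.3179  0.6326 -0.7062] y [ 0.94   -0.3078  0.1475] z [-0.124  -0.7107 -0.6925]
p [-0.2474 -0.6806  0.3531] x [ 0.3179  0.6326 -0.7062] y [ 0.94   -0.3078  0.1475] q [-118.3   60.9   12.6   -2.4  151.6 -105.3]
-110 0 35 0.124 [-0.3073 -0.9116  0.1045] [-29.  -1.  29.] [-18.  -2.  37.] [-2. -2. 41.] q5max 150.0 zmin 0.1
-110 0.2 37 0.138 [-0.2955 -0.8874  0.2585] [-34.  -0.  23.] [-25.  -0.  33.] [-9. -0. 40.] q5max 151.0 zmin 0.26
-120 0 36 0.027 [-0.4505 -0.854   0.0999] [-29.  -8.  28.] [-19.  -9.  35.] [ -1. -10.  40.] q5max 150.0 zmin 0.1
-120 0.2 37 0.032 [-0.4345 -0.822   0.2576] [-34.  -7.  22.] [-25.  -8.  31.] [-10. -10.  39.] q5max 151.0 zmin 0.26
-130 0 36 0.072 [-0.5805 -0.7698  0.102 ] [-28. -15.  26.] [-18. -17.  33.] [ -1. -18.  37.] q5max 150.0 zmin 0.1
-130 0.2 37 0.081 [-0.5627 -0.7383  0.26  ] [-33. -14.  19.] [-25. -16.  29.] [ -9. -18.  35.] q5max 151.0 zmin 0.26
```

```bash
cat >> h.py <<'E'
def jac(q,w,pt,Tt):
    def e(q):
        a,R=tool(q);return np.r_[pt-a,w*(R@rv(R.T@Tt))]
    e0=e(q);J=np.zeros((6,6))
    for i in range(6):
        d=q.copy();d[i]+=.01;J[:,i]=-(e(d)-e0)/np.radians(.01)
    return e0,J
def sim2(q,rows,w=1.,lam=.05,it=20,mode="clip"):
    q=np.array(q,float)
    for dp,yaw in rows:
        p,T=tool(q);pt=p+T@(np.array(dp)/1000);Tt=T@rot([1,0,0],yaw)
        for k in range(it):
            e,J=jac(q,w,pt,Tt)
            if mode=="clip":
                dq=J.T@np.linalg.solve(J@J.T+lam**2*np.eye(6),e);q=np.clip(q+np.degrees(dq),LO,HI)
            else:
                fr=np.ones(6,bool)
                for _ in range(4):
                    Jf=J*fr;dq=Jf.T@np.linalg.solve(Jf@Jf.T+lam**2*np.eye(6),e)
                    bad=fr&(((q<=LO+1e-6)&(dq<0))|((q>=HI-1e-6)&(dq>0)))
                    if not bad.any():break
                    fr&=~bad
                q=np.clip(q+np.degrees(dq),LO,HI)
    return q
E
python3 - <<'E'
from h import *
A=[57.3,49.5,19.9,0,110.7,-7.4]
B=[-113.7,47,47.7,.3,124.6,-99.7]
rb=[((-32,-9,25),0)]*3+[((-31,-9,26),0)]*3+[((-30,-9,27),0)]*4
for mode in("clip","act"):
  for w in(.3,.6,1.):
    for lam in(.02,.1,.3):
      for it in(5,30):
        qa=sim2(A,[((0,40,0),0)]*7,w,lam,it,mode);xa=tool(qa)[1][:,0]
        qb=sim2(B,rb,w,lam,it,mode);xb=tool(qb)[1][:,0]
        print(mode,w,lam,it,np.hypot(xa[0],xa[1]).round(3),"(.151)",np.hypot(xb[0],xb[1]).round(3),"(.708)",qb.round(0))
E
```

```text
clip 0.3 0.02 5 0.983 (.151) 0.994 (.708) [-116.  111.   12.  -16.  152. -119.]
clip 0.3 0.02 30 0.983 (.151) 0.994 (.708) [-116.  111.   12.  -16.  152. -119.]
clip 0.3 0.1 5 0.617 (.151) 0.95 (.708) [-117.   88.   12.   -1.  152. -103.]
clip 0.3 0.1 30 0.62 (.151) 0.951 (.708) [-117.   88.   12.   -1.  152. -103.]
clip 0.3 0.3 5 0.231 (.151) 0.398 (.708) [-119.   60.   12.    3.  131. -102.]
clip 0.3 0.3 30 0.22 (.151) 0.525 (.708) [-119.   63.   12.    2.  136. -102.]
clip 0.6 0.02 5 0.984 (.151) 0.993 (.708) [-116.  111.   12.  -17.  152. -120.]
clip 0.6 0.02 30 0.984 (.151) 0.993 (.708) [-116.  111.   12.  -17.  152. -120.]
clip 0.6 0.1 5 0.805 (.151) 0.969 (.708) [-117.   91.   12.   -7.  152. -109.]
clip 0.6 0.1 30 0.806 (.151) 0.969 (.708) [-117.   91.   12.   -7.  152. -109.]
clip 0.6 0.3 5 0.08 (.151) 0.726 (.708) [-118.   68.   12.   -2.  146. -105.]
clip 0.6 0.3 30 0.105 (.151) 0.78 (.708) [-118.   70.   12.   -3.  149. -105.]
clip 1.0 0.02 5 0.984 (.151) 0.993 (.708) [-116.  112.   12.  -17.  152. -121.]
clip 1.0 0.02 30 0.984 (.151) 0.993 (.708) [-116.  112.   12.  -17.
[... 1045 characters left out ...]
 0.6 0.1 30 0.153 (.151) 0.526 (.708) [-118.   61.   12.   -2.  138. -105.]
act 0.6 0.3 5 0.156 (.151) 0.519 (.708) [-118.   61.   12.   -1.  138. -105.]
act 0.6 0.3 30 0.153 (.151) 0.526 (.708) [-118.   61.   12.   -2.  138. -105.]
act 1.0 0.02 5 0.06 (.151) 0.596 (.708) [-118.   63.   12.   -3.  141. -105.]
act 1.0 0.02 30 0.06 (.151) 0.596 (.708) [-118.   63.   12.   -3.  141. -105.]
act 1.0 0.1 5 0.06 (.151) 0.596 (.708) [-118.   63.   12.   -3.  141. -105.]
act 1.0 0.1 30 0.06 (.151) 0.596 (.708) [-118.   63.   12.   -3.  141. -105.]
act 1.0 0.3 5 0.061 (.151) 0.593 (.708) [-118.   63.   12.   -3.  141. -105.]
act 1.0 0.3 30 0.06 (.151) 0.596 (.708) [-118.   63.   12.   -3.  141. -105.]
```

```bash
python3 - <<'E'
from h import *
s=bot.read_state();print(s["tcp_rot"].T@(np.array([-.12,-.58,.28])-s["position"])*1000)
E
python3 -m inch '{"dp":[[28,6,0],[28,6,0],[28,6,0],[28,6,0],[28,6,0]],"yaw":[0,0,0,0,0]}' >/dev/null; python3 -c "
from h import *
st()"; python3 -m inch '{"dp":[[-32,-9,25],[-32,-9,25],[-32,-9,25],[-32,-9,25]],"yaw":[0,0,0,0]}' >/dev/null; python3 -c "
from h import *
st()"
```

```text
[154.6539  77.1801 -33.1354]
t 22.68 p [-0.1719 -0.5973  0.2593] q [-116.4   50.6   49.5    0.2  125.1 -101.7] open 87.0 F [0.4 0.5 0.5]
x [ 0.3179  0.6329 -0.7059] y [ 0.94   -0.3076  0.1475] z [-0.1238 -0.7105 -0.6928]
t 23.02 p [-0.2351 -0.6862  0.2979] q [-117.6   65.4   12.6   -0.8  151.7 -103.4] open 87.1 F [1.7 4.1 5.3]
x [ 0.3467  0.6791 -0.647 ] y [ 0.933  -0.3209  0.1631] z [-0.0968 -0.6602 -0.7448]
```

```bash
cat >> h.py <<'E'
VM=np.array([159.86,159.86,180,180,180,180])*.7/12
def sim3(q,rows,w,vbox=True):
    q=np.array(q,float)
    for dp,yaw in rows:
        p,T=tool(q);pt=p+T@(np.array(dp)/1000);Tt=T@rot([1,0,0],yaw)
        lo=np.maximum(LO,q-VM) if vbox else LO;hi=np.minimum(HI,q+VM) if vbox else HI
        def f(x):
            a,R=tool(x);return np.r_[a-pt,w*rv(R.T@Tt)]
        q=least_squares(f,np.clip(q,lo+1e-3,hi-1e-3),bounds=(lo,hi),x_scale=30.).x
    return q
DATA=[("A4",[57.3,49.5,19.9,0,110.7,-7.4],[((0,40,0),0)]*4,[57.6,55.7,12.7,.6,107.3,-6.9]),
("D9",[76.8,40.2,12.5,-1.6,96.9,11],[((-20,30,-20),0)]*9,[83.2,32.2,12.5,-4,92.9,15.5]),
("B2",[-116.4,50.6,49.5,.2,125.1,-101.7],[((-32,-9,25),0)]*4,[-117.6,65.4,12.6,-.8,151.7,-103.4]),
("C",[-100.9,42.4,30.5,2.4,149.4,-87.5],[((-36,-6,19),0)]*4+[((-35,-6,21),0)]*2+[((-34,-6,22),0)]*3+[((-33,-6,23),0)]*3,[-108.5,50.1,12.6,-2.4,151.6,-97.7])]
E
python3 - <<'E'
from h import *
for n,q,r,t in DATA:
    print(n,"real",t)
    for w in(.3,.6,1.):print("  box",w,sim3(q,r,w).round(1)," lsq",sim3(q,r,w,False).round(1))
    for w in(.6,1.):
        for lam in (.2,.3,.5):print("  clip",w,lam,sim2(q,r,w,lam,20).round(1),sim2(q,r,w,lam,3).round(1))
E
```

```text
A4 real [57.6, 55.7, 12.7, 0.6, 107.3, -6.9]
  box 0.3 [ 57.6  54.6  12.5   1.6 100.5  -6.7]  lsq [ 57.6  54.6  12.5   1.6 100.5  -6.7]
  box 0.6 [ 57.6  55.6  12.5   0.6 107.4  -6.9]  lsq [ 57.6  55.6  12.5   0.6 107.4  -6.9]
  box 1.0 [ 57.6  56.   12.5   0.2 109.8  -7. ]  lsq [ 57.6  56.   12.5   0.2 109.8  -7. ]
  clip 0.6 0.2 [ 57.8  61.4  12.5   0.5 116.7  -6.6] [ 57.8  60.5  12.5   0.5 115.2  -6.7]
  clip 0.6 0.3 [ 57.7  58.6  12.5   0.6 112.2  -6.8] [ 57.7  57.8  12.5   0.6 110.7  -6.8]
  clip 0.6 0.5 [ 57.6  56.7  12.5   0.6 109.2  -6.8] [ 57.6  55.7  12.5   0.6 107.9  -7. ]
  clip 1.0 0.2 [ 57.9  62.2  12.5   0.2 119.2  -6.7] [ 57.8  61.4  12.5   0.2 118.   -6.8]
  clip 1.0 0.3 [ 57.7  59.3  12.5   0.2 114.6  -6.9] [ 57.7  58.4  12.5   0.2 113.3  -6.9]
  clip 1.0 0.5 [ 57.7  57.3  12.5   0.2 111.7  -6.9] [ 57.6  56.2  12.5   0.2 110.2  -7. ]
D9 real [83.2, 32.2, 12.5, -4, 92.9, 15.5]
  box 0.3 [83.5 30.5 12.5 -2.8 77.3 15.4]  lsq [83.5 30.5 12.5 -2.8 77.3 15.4]
  box 0.6 [83.2 32.2 12.5 -4.  92.8 15.6]  lsq [83.2 32.2 12.5 -4.  92.8 15.6]
  box 1.0 [83.1 33.3 12.5 -4.5 98.9
[... 1829 characters left out ...]
54.7   12.5   -5.   149.7  -99.2]  lsq [-107.7   54.7   12.5   -5.   149.7  -99.2]
  clip 0.6 0.2 [-107.6   66.2   12.5   -3.   151.7  -97.3] [-107.7   65.7   12.5   -2.4  151.7  -96.6]
  clip 0.6 0.3 [-108.    58.6   12.5   -2.6  151.7  -97.4] [-108.2   57.7   12.5   -0.8  151.7  -95.5]
  clip 0.6 0.5 [-108.3   53.5   12.5   -2.1  150.2  -97.3] [-108.5   52.2   12.5    1.4  150.7  -93.3]
  clip 1.0 0.2 [-107.2   67.8   12.5   -5.8  151.7  -99.6] [-107.1   67.3   12.5   -5.6  151.7  -99.4]
  clip 1.0 0.3 [-107.5   60.1   12.5   -5.1  151.7  -99.3] [-107.3   59.3   12.5   -4.1  151.7  -98.1]
  clip 1.0 0.5 [-107.7   55.6   12.5   -4.8  151.7  -99.2] [-107.    54.3   12.5   -1.6  151.7  -95.2]
```

```bash
cat >> h.py <<'E'
def sim4(q,rows,w=.6,q5=151.66):
    q=np.array(q,float);q[4]=q5
    idx=[0,1,2,3,5]
    for dp,yaw in rows:
        p,T=tool(q);pt=p+T@(np.array(dp)/1000);Tt=T@rot([1,0,0],yaw)
        def full(x):
            y=q.copy();y[idx]=x;return y
        def f(x):
            a,R=tool(full(x));return np.r_[a-pt,w*rv(R.T@Tt)]
        r=least_squares(f,np.clip(q[idx],LO[idx]+1e-3,HI[idx]-1e-3),bounds=(LO[idx],HI[idx]),x_scale=30.).x
        q=full(r)
    return q
E
python3 - <<'E'
from h import *
for n,q,r,t in DATA[3:]:
    print(t,sim4(q,r).round(1))
r=[((-32,-6,25),0)]*2+[((-31,-6,26),0)]*2+[((-30,-6,27),0)]*2+[((-29,-6,28),0)]*2+[((-28,-6,29),0)]*2+[((-27,-6,30),0)]*2+[((-26,-6,31),0)]*2+[((-25,-6,32),0),((-24,-6,33),0),((-23,-6,33),0),((-22,-6,34),0)]
print(sim4(DATA[3][3],r).round(1),"real",[-115.8,55.1,12.5,-2.3,151.6,-103.5])
s=bot.read_state();q0=s["joint_positions"]
for az in(-120,):
  for el in(.6,.9,1.2,1.5,1.8):
    a=np.radians(az);u=np.array([np.cos(a)*np.cos(el),np.sin(a)*np.cos(el),np.sin(el)]);q=q0.copy()
    for i in range(30):
        T=tool(q)[1];q=sim4(q,[(T.T@u*41,0)])
        if i%10==9:
            p,T=tool(q);print(el,i+1,p,T[:,0],q.round(0))
E
```

```text
[-108.5, 50.1, 12.6, -2.4, 151.6, -97.7] [-108.3   51.1   12.5   -2.9  151.7  -98. ]
[-115.9   55.    12.5   -2.3  151.7 -103.5] real [-115.8, 55.1, 12.5, -2.3, 151.6, -103.5]
0.6 10 [-0.273  -0.6621  0.4057] [ 0.3195  0.5711 -0.7562] [-121.   57.   12.   -2.  152. -107.]
0.6 20 [-0.2905 -0.6328  0.4855] [ 0.2992  0.4784 -0.8256] [-123.   50.   12.   -2.  152. -109.]
0.6 30 [-0.2971 -0.6081  0.5421] [ 0.29    0.3994 -0.8697] [-126.   45.   12.    0.  152. -109.]
0.9 10 [-0.2618 -0.6541  0.4561] [ 0.2855  0.5266 -0.8008] [-120.   53.   12.   -2.  152. -107.]
0.9 20 [-0.2688 -0.6048  0.5739] [ 0.2296  0.3896 -0.8919] [-123.   43.   12.   -2.  152. -110.]
0.9 30 [-0.2658 -0.5581  0.656 ] [ 0.1891  0.2737 -0.943 ] [-126.   35.   12.   -1.  152. -111.]
1.2 10 [-0.2311 -0.611   0.5119] [ 0.2854  0.5345 -0.7956] [-120.   45.   20.   -2.  152. -107.]
1.2 20 [-0.2319 -0.5544  0.6465] [ 0.1825  0.347  -0.9199] [-122.   34.   17.   -4.  152. -111.]
1.2 30 [-0.2286 -0.501   0.7454] [ 0.0799  0.1701 -0.9822] [-125.   26.   12.   -4.  152. -114.]
1.5 10 [-0.1926 -0.5571  0.5547] [ 0.2975  0.5615 -0.7721] [-119.   38.   30.   -2.  152. -106.]
1.5 20 [-0.1622 -0.4479  0.6974] [ 0.1985  0.3874 -0.9003] [-122.   21.   33.   -5.  152. -111.]
1.5 30 [-0.1565 -0.3818  0.7946] [ 0.0525  0.1926 -0.9799] [-125.   12.   27.   -8.  152. -118.]
1.8 10 [-0.1535 -0.5063  0.5792] [ 0.314   0.5975 -0.7378] [-119.   32.   39.   -1.  152. -105.]
1.8 20 [-0.0849 -0.34    0.7097] [ 0.231   0.4465 -0.8645] [-121.    9.   50.   -4.  152. -109.]
1.8 30 [-0.062  -0.2366  0.783 ] [ 0.0888  0.2737 -0.9577] [-125.   -4.   48.  -10.  152. -120.]
```

```bash
cat > plan4.py <<'E'
from h import *
import sys
s=st();q0=s["joint_positions"]
for az in eval(sys.argv[1]):
  for el in eval(sys.argv[2]):
    a=np.radians(az);u=np.array([np.cos(a)*np.cos(el),np.sin(a)*np.cos(el),np.sin(el)]);q=q0.copy();o=[];D=[];Q=[]
    for i in range(48):
        T=tool(q)[1];D.append((T.T@u*41).round(0));q=sim4(q,[(T.T@u*41,0)]);x=tool(q)[1][:,0];o.append(np.hypot(x[0],x[1]));Q.append(q)
    k=int(np.argmin(o));print(az,el,k+1,round(o[k],3),tool(Q[k])[0],D[0],D[k//3],D[2*k//3],D[k],Q[k].round(0))
E
python3 plan4.py "(-90,-105,-120,-135)" "(1.1,1.3,1.5)"
```

```text
t 23.02 p [-0.2351 -0.6862  0.2979] q [-117.6   65.4   12.6   -0.8  151.7 -103.4] open 87.1 F [1.7 4.1 5.3]
x [ 0.3467  0.6791 -0.647 ] y [ 0.933  -0.3209  0.1631] z [-0.0968 -0.6602 -0.7448]
-90 1.1 31 0.376 [-0.0273 -0.566   0.7474] [-36.  12. -15.] [-39.  12.  -7.] [-39.  13.   3.] [-37.  16.   8.] [-112.   28.   12.   34.  152.  -64.]
-90 1.3 31 0.275 [-0.0395 -0.5237  0.7898] [-33.  10. -22.] [-37.   9. -15.] [-39.  10.  -5.] [-39.  13.   4.] [-114.   23.   12.   28.  152.  -71.]
-90 1.5 37 0.051 [-0.0827 -0.3886  0.8505] [-28.   8. -29.] [-34.   7. -22.] [-39.   5. -11.] [-41.   3.   2.] [-120.    9.   19.    6.  152.  -99.]
-105 1.1 39 0.24 [-0.1131 -0.5145  0.7859] [-38.   7. -15.] [-40.   6.  -4.] [-40.   7.   7.] [-37.   9.  14.] [-121.   23.   12.   23.  152.  -83.]
-105 1.3 36 0.14 [-0.1112 -0.477   0.8174] [-34.   7. -22.] [-38.   6. -14.] [-41.   5.  -2.] [-40.   6.   9.] [-121.   19.   12.   15.  152.  -90.]
-105 1.5 37 0.02 [-0.1227 -0.3726  0.8503] [-29.   7. -29.] [-34.   6. -22.] [-39.   3. -11.] [-41.  -0.   1.] [-124.    9.   19.   -2.  152. -111.]
-120 1.1 48 0.
[... 185 characters left out ...]
   4. -23.] [-39.   3. -13.] [-41.  -1.   0.] [-40.  -4.  10.] [-129.   15.   12.   -4.  152. -118.]
-120 1.5 37 0.092 [-0.1616 -0.351   0.8541] [-29.   6. -29.] [-34.   5. -22.] [-39.   2. -11.] [-41.  -4.   0.] [-127.    9.   19.  -11.  152. -123.]
-135 1.1 48 0.187 [-0.3054 -0.3408  0.8275] [-37.  -2. -17.] [-40.  -6.  -5.] [-39. -11.   5.] [-37. -14.  10.] [-139.   18.   12.  -22.  152. -146.]
-135 1.3 41 0.205 [-0.2612 -0.3253  0.857 ] [-34.   2. -24.] [-39.  -1. -14.] [-40.  -7.  -3.] [-39. -12.   4.] [-136.   14.   12.  -26.  152. -147.]
-135 1.5 35 0.161 [-0.1926 -0.3356  0.8443] [-29.   5. -29.] [-34.   4. -23.] [-39.   1. -14.] [-41.  -5.  -3.] [-130.   10.   20.  -19.  152. -133.]
```

```bash
python3 -m inch '{"dp":[[-29,7,-29],[-29,7,-29],[-30,7,-28],[-30,7,-28],[-30,7,-27],[-31,7,-27],[-31,7,-26],[-32,7,-26],[-32,6,-25],[-33,6,-24],[-33,6,-23],[-34,6,-22],[-34,6,-22],[-35,6,-21],[-35,5,-20],[-36,5,-19],[-36,5,-18],[-36,5,-17]],"yaw":[0,0,0,0,0,0,0,0,0,0,0,0,0,0,0,0,0,0]}' >/dev/null;python3 plan4.py "(-90,-105,-120)" "(1.3,1.4,1.5)"
```

```text
t 24.52 p [-0.1702 -0.5679  0.6936] q [-117.5   31.6   12.6   -0.1  151.6 -102.8] open 87.1 F [-0.1  0.3  0.4]
x [ 0.1246  0.2409 -0.9625] y [ 0.9633 -0.2619  0.0591] z [-0.2379 -0.9345 -0.2647]
-90 1.3 15 0.063 [-0.0928 -0.4597  0.8315] [-41.   5.  -0.] [-41.   5.   3.] [-40.   5.   7.] [-39.   5.  10.] [-117.   17.   12.    7.  152.  -96.]
-90 1.4 13 0.043 [-0.1087 -0.4551  0.8313] [-41.   4.  -4.] [-41.   4.  -1.] [-41.   4.   3.] [-40.   4.   6.] [-119.   17.   12.    5.  152.  -99.]
-90 1.5 12 0.027 [-0.1208 -0.4465  0.8348] [-40.   3.  -8.] [-41.   3.  -5.] [-41.   2.  -1.] [-41.   2.   2.] [-120.   16.   12.    3.  152. -102.]
-105 1.3 15 0.052 [-0.1255 -0.453   0.8299] [-41.   2.   0.] [-41.   2.   3.] [-40.   2.   7.] [-40.   2.  10.] [-121.   17.   12.    6.  152. -101.]
-105 1.4 13 0.037 [-0.1278 -0.4507  0.8304] [-41.   2.  -4.] [-41.   2.  -0.] [-41.   2.   3.] [-41.   2.   6.] [-121.   17.   12.    4.  152. -102.]
-105 1.5 12 0.024 [-0.1285 -0.4446  0.8345] [-40.   2.  -8.] [-41.   2.  -5.] [-41.   1.  -1.] [-41.   1.   2.] [-121.   16.   12.    3.  152. -103.]
-120 1.3 15 0.039 [-0.1571 -0.4417  0.8301] [-41.  -0.  -0.] [-41.  -1.   3.] [-40.  -1.   7.] [-40.  -1.  10.] [-125.   17.   12.    4.  152. -106.]
-120 1.4 14 0.03 [-0.1447 -0.4354  0.8381] [-41.   1.  -4.] [-41.   0.  -1.] [-41.  -0.   3.] [-40.  -1.   6.] [-123.   16.   12.    4.  152. -105.]
-120 1.5 12 0.021 [-0.1361 -0.442   0.8346] [-40.   2.  -8.] [-41.   1.  -5.] [-41.   1.  -1.] [-41.   0.   2.] [-122.   16.   12.    2.  152. -105.]
```

Faster than foreseen. Continue straight up.

```bash
python3 -m inch '{"dp":[[-40,2,-8],[-40,2,-8],[-40,2,-7],[-40,2,-6],[-41,1,-5],[-41,1,-4],[-41,1,-3],[-41,1,-2]],"yaw":[0,0,0,0,0,0,0,0]}' >/dev/null;python3 plan4.py "(-90,-105,-120)" "(1.5,)"
```

```text
t 25.18 p [-0.1457 -0.4841  0.7964] q [-119.8   20.6   12.5    1.2  151.6 -103.9] open 86.8 F [-0.3  0.1 -1.2]
x [ 0.0501  0.0677 -0.9964] y [ 0.9658 -0.2576  0.0311] z [-0.2545 -0.9639 -0.0783]
-90 1.5 4 0.022 [-0.1281 -0.4425  0.8361] [-41.   2.  -0.] [-41.   2.   0.] [-41.   2.   1.] [-41.   2.   2.] [-121.   16.   12.    3.  152. -104.]
-105 1.5 4 0.021 [-0.1309 -0.4419  0.836 ] [-41.   1.  -0.] [-41.   1.   1.] [-41.   1.   1.] [-41.   1.   2.] [-121.   16.   12.    3.  152. -104.]
-120 1.5 4 0.021 [-0.1336 -0.441   0.836 ] [-41.   1.  -0.] [-41.   0.   0.] [-41.   0.   1.] [-41.   0.   2.] [-122.   16.   12.    3.  152. -104.]
```

```bash
python3 -m inch '{"dp":[[-41,1,0],[-41,1,0],[-41,1,1],[-41,1,1]],"yaw":[0,0,0,0]}' >/dev/null
cat > nav.py <<'E'
from h import *
def nav(W,yaw,n,s=None,T=None,p=None):
    rows(np.array(W)-p,T,n,yaw);return np.array(W),T@rot([1,0,0],yaw)
E
python3 - <<'E'
from nav import *
s=st();T=s["tcp_rot"];p=s["position"]
yw=-(25-np.degrees(np.arctan2(T[1,1],T[0,1])));print("yaw",yw)
p1,T1=nav([.25,-.55,.62],0,12,T=T,p=p)
p2,T2=nav([.6385,-.034,.26],yw,19,T=T1,p=p1)
print(ik(p2,mat([0,0,-1],T2[:,1]),np.array([-30,30,80,0,70,0.])))
E
```

```text
t 25.52 p [-0.1325 -0.444   0.8348] q [-121.3   16.    12.6    2.5  151.6 -104.1] open 87.2 F [ 0.6 -0.6  0.8]
x [ 0.0191 -0.0086 -0.9998] y [ 0.9662 -0.2571  0.0207] z [-0.2573 -0.9663  0.0034]
yaw -39.90316879661752
{"dp":[[18.6,32.7,0.3],[18.6,32.7,0.3],[18.6,32.7,0.3],[18.6,32.7,0.3],[18.6,32.7,0.3],[18.6,32.7,0.3],[18.6,32.7,0.3],[18.6,32.7,0.3],[18.6,32.7,0.3],[18.6,32.7,0.3],[18.6,32.7,0.3],[18.6,32.7,0.3]],"yaw":[0.0,0.0,0.0,0.0,0.0,0.0,0.0,0.0,0.0,0.0,0.0,0.0]}
{"dp":[[19.1,12.4,-31.6],[19.1,13.5,-31.1],[19.1,14.7,-30.6],[19.1,15.8,-30.0],[19.1,16.9,-29.4],[19.1,17.9,-28.8],[19.1,19.0,-28.1],[19.1,20.0,-27.4],[19.1,21.0,-26.6],[19.1,21.9,-25.9],[19.1,22.9,-25.0],[19.1,23.8,-24.2],[19.1,24.6,-23.3],[19.1,25.5,-22.4],[19.1,26.3,-21.4],[19.1,27.1,-20.4],[19.1,27.8,-19.4],[19.1,28.5,-18.4],[19.1,29.1,-17.4]],"yaw":[-2.1,-2.1,-2.1,-2.1,-2.1,-2.1,-2.1,-2.1,-2.1,-2.1,-2.1,-2.1,-2.1,-2.1,-2.1,-2.1,-2.1,-2.1,-2.1]}
(array([-13.0453,  29.8574,  78.1948,   0.    ,  71.9478, -38.0494]), np.float64(5.385623856259058e-06), np.float64(0.0))
```

```bash
python3 -m inch '{"dp":[[18.6,32.7,0.3],[18.6,32.7,0.3],[18.6,32.7,0.3],[18.6,32.7,0.3],[18.6,32.7,0.3],[18.6,32.7,0.3],[18.6,32.7,0.3],[18.6,32.7,0.3],[18.6,32.7,0.3],[18.6,32.7,0.3],[18.6,32.7,0.3],[18.6,32.7,0.3]],"yaw":[0,0,0,0,0,0,0,0,0,0,0,0]}'
python3 - <<'E'
from nav import *
s=st();T=s["tcp_rot"];p=s["position"]
yw=-(25-np.degrees(np.arctan2(T[1,1],T[0,1])));print("yaw",yw)
p2,T2=nav([.6385,-.034,.25],yw,19,T=T,p=p)
E
```

```text
time_s: 26.52
position: [0.2513, -0.5506, 0.6184]
tcp_rot: [[0.02, 0.966, -0.257], [-0.007, -0.257, -0.966], [-1.0, 0.021, 0.002]]
force: [-0.4, -0.7, -0.3]
opening: 0.996
t 26.52 p [ 0.2513 -0.5506  0.6184] q [-76.5  19.   43.1   1.1 117.2 -61.1] open 86.7 F [-0.4 -0.7 -0.3]
x [ 0.02   -0.0072 -0.9998] y [ 0.9662 -0.2571  0.0212] z [-0.2572 -0.9664  0.0018]
yaw -39.900304480384214
{"dp":[[19.6,12.3,-31.5],[19.6,13.4,-31.1],[19.6,14.6,-30.6],[19.6,15.7,-30.0],[19.6,16.8,-29.4],[19.6,17.8,-28.8],[19.6,18.9,-28.1],[19.6,19.9,-27.4],[19.6,20.9,-26.7],[19.6,21.8,-25.9],[19.6,22.8,-25.0],[19.6,23.7,-24.2],[19.6,24.5,-23.3],[19.6,25.4,-22.4],[19.6,26.2,-21.5],[19.6,27.0,-20.5],[19.6,27.7,-19.5],[19.6,28.4,-18.5],[19.6,29.0,-17.4]],"yaw":[-2.1,-2.1,-2.1,-2.1,-2.1,-2.1,-2.1,-2.1,-2.1,-2.1,-2.1,-2.1,-2.1,-2.1,-2.1,-2.1,-2.1,-2.1,-2.1]}
```

```bash
python3 -m inch '{"dp":[[19.6,12.3,-31.5],[19.6,13.4,-31.1],[19.6,14.6,-30.6],[19.6,15.7,-30.0],[19.6,16.8,-29.4],[19.6,17.8,-28.8],[19.6,18.9,-28.1],[19.6,19.9,-27.4],[19.6,20.9,-26.7],[19.6,21.8,-25.9],[19.6,22.8,-25.0],[19.6,23.7,-24.2],[19.6,24.5,-23.3],[19.6,25.4,-22.4],[19.6,26.2,-21.5],[19.6,27.0,-20.5],[19.6,27.7,-19.5],[19.6,28.4,-18.5],[19.6,29.0,-17.4],[0,0,0]],"yaw":[-2.1,-2.1,-2.1,-2.1,-2.1,-2.1,-2.1,-2.1,-2.1,-2.1,-2.1,-2.1,-2.1,-2.1,-2.1,-2.1,-2.1,-2.1,-2.1,0]}' >/dev/null
python3 - <<'E'
from nav import *
s=st();T=s["tcp_rot"];p=s["position"]
print(T.T@(np.array([.6385,-.034,.143])-p)*1000)
c=bot.capture("scene")["color"][:,:,::-1];cv2.imwrite("pics/d1.png",cv2.resize(c[130:320,140:350],None,fx=3.5,fy=3.1))
E
```

```text
t 28.18 p [ 0.6373 -0.0286  0.246 ] q [-12.6  30.2  80.    0.1  69.  -37.9] open 86.9 F [-0.2 -0.5 -0.3]
x [ 0.0146 -0.0023 -0.9999] y [0.9039 0.4275 0.0122] z [ 0.4274 -0.904   0.0084]
[102.9831  -2.5331   4.5404]
```

View pics/d1.png

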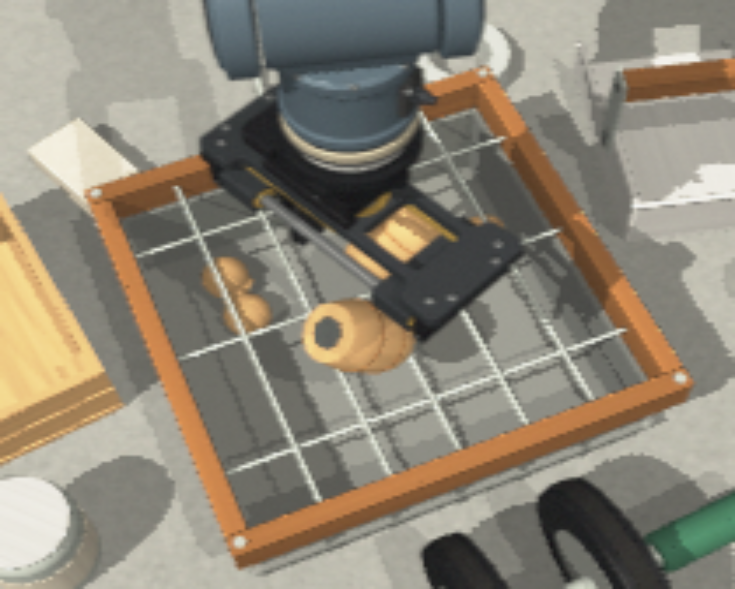

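```bash
python3 -m inch '{"dp":[[15,-1.2,2.2],[25,-1.3,2.3],[25,0,0],[20,0,0],[12,0,0],[6,0,0],[0,0,0]],"yaw":[0,0,0,0,0,0,0]}' ;  python3 -m inch '{"dp":[[0,0,0],[0,0,0],[0,0,0],[0,0,0],[0,0,0]],"yaw":[0,0,0,0,0]}' 0; python3 -m inch '{"dp":[[-10,0,0],[-20,0,0],[-25,0,0],[-25,0,0],[-15,0,0]],"yaw":[0,0,0,0,0]}'
python3 - <<'E'
from nav import *
s=st()
c=bot.capture("scene")["color"][:,:,::-1];cv2.imwrite("pics/d2.png",cv2.resize(c[130:320,140:350],None,fx=3.5,fy=3.1))
E
```

```text
time_s: 28.82
position: [0.638, -0.0406, 0.1472]
tcp_rot: [[0.018, 0.907, 0.421], [-0.007, 0.422, -0.907], [-1.0, 0.014, 0.014]]
force: [0.5, -0.2, -0.7]
opening: 0.999
time_s: 29.23
position: [0.6393, -0.0397, 0.1486]
tcp_rot: [[0.022, 0.906, 0.422], [-0.007, 0.423, -0.906], [-1.0, 0.017, 0.015]]
force: [0.4, 2.2, 1.6]
opening: 0.706
time_s: 29.65
position: [0.6376, -0.0394, 0.2461]
tcp_rot: [[0.023, 0.906, 0.423], [-0.008, 0.423, -0.906], [-1.0, 0.018, 0.017]]
force: [0.5, -0.3, -0.1]
opening: 0.647
t 29.65 p [ 0.6376 -0.0394  0.2461] q [-13.5  30.   80.3  -0.2  68.3 -38.4] open 56.3 F [ 0.5 -0.3 -0.1]
x [ 0.0232 -0.0081 -0.9997] y [0.906  0.4229 0.0176] z [ 0.4226 -0.9062  0.0171]
```

View pics/d2.png

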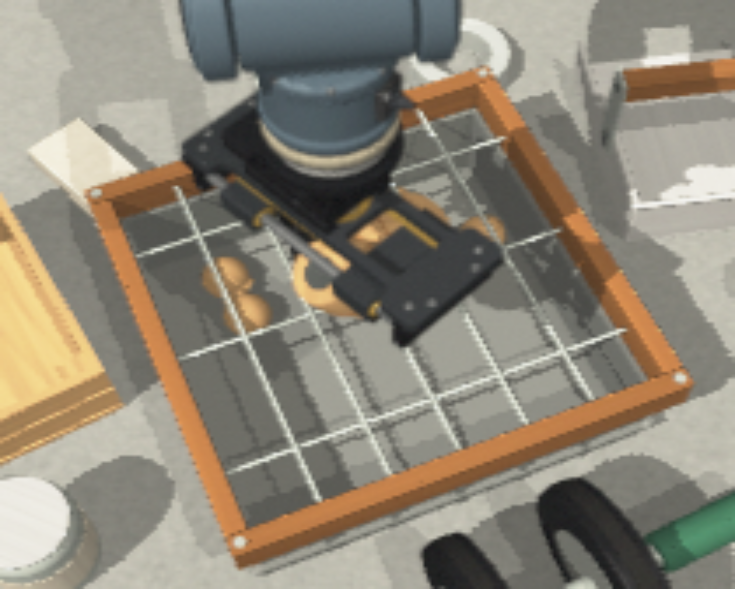

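Run:
```python
from nav import *
print("tin top",onz("top",[[406,138]],.1),onz("scene",[[146,293]],.1))
s=st();T=s["tcp_rot"];p=s["position"]
print(T.T@(np.array([.526,-.318,.19])-p)*1000, T.T@[0,0,-1])
```

```text
tin top [[ 0.6772 -0.2863  0.1   ]] [[ 0.6761 -0.2866  0.1   ]]
t 29.7 p [ 0.639  -0.0397  0.2488] q [-13.5  29.9  80.1  -0.2  68.3 -38.4] open 56.5 F [0.5 0.6 1.1]
x [ 0.0282 -0.0093 -0.9996] y [0.9059 0.423  0.0217] z [ 0.4226 -0.9061  0.0204]
[  58.1669 -221.3939  203.2158] [ 0.9996 -0.0217 -0.0204]
```

```bash
python3 -m inch '{"dp":[[4,-15,9],[7.6,-29.4,18.1],[7.6,-29.4,18.1],[7.6,-29.4,18.1],[7.6,-29.4,18.1],[7.6,-29.4,18.1],[7.6,-29.4,18.1],[7.6,-29.4,18.1],[7.6,-29.4,18.1],[7.6,-29.4,18.1],[3,-14,9],[0,0,0]],"yaw":[0,0,0,0,0,0,0,0,0,0,0,0]}'
python3 - <<'E'
from nav import *
s=st();T=s["tcp_rot"];p=s["position"]
print(T.T@(np.array([.451,-.329,.043])-p)*1000)
c=bot.capture("scene")["color"][:,:,::-1];cv2.imwrite("pics/d3.png",cv2.resize(c[130:320,40:250],None,fx=3.5,fy=3.1))
E
```

```text
time_s: 30.7
position: [0.4462, -0.3308, 0.1645]
tcp_rot: [[0.018, 0.908, 0.418], [-0.007, 0.419, -0.908], [-1.0, 0.013, 0.014]]
force: [0.2, -0.9, -0.8]
opening: 0.649
t 30.7 p [ 0.4462 -0.3308  0.1645] q [-48.3  29.8  96.8   0.6  52.4 -73.5] open 56.5 F [ 0.2 -0.9 -0.8]
x [ 0.0179 -0.0071 -0.9998] y [0.9081 0.4186 0.0133] z [ 0.4185 -0.9081  0.0139]
[121.5716   3.4524  -1.3303]
```

View pics/d3.png

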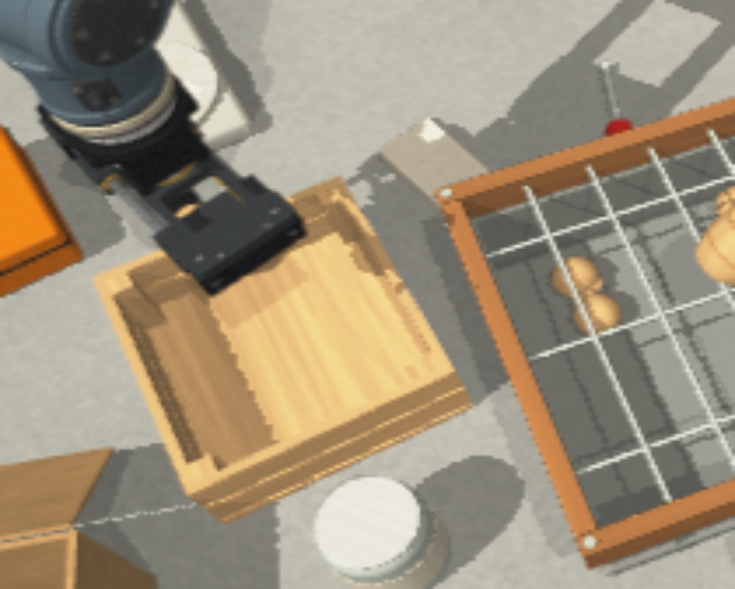

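```bash
python3 -m inch '{"dp":[[20,3.5,-1],[32,0,0],[32,0,0],[22,0,0],[10,0,0],[5,0,0],[0,0,0]],"yaw":[0,0,0,0,0,0,0]}' ; python3 -m inch '{"dp":[[0,0,0],[0,0,0],[0,0,0],[-10,0,0],[-30,0,0],[-41,0,0],[-41,0,0],[-41,0,0]],"yaw":[0,0,0,0,0,0,0,0]}' 70
python3 - <<'E'
from nav import *
c=bot.capture("scene")["color"][:,:,::-1];cv2.imwrite("pics/d4.png",cv2.resize(c[130:320,40:350],None,fx=2.5,fy=2.5))
s=st();T=s["tcp_rot"];p=s["position"]
yw=-(-14-np.degrees(np.arctan2(T[1,1],T[0,1])));print("yaw",yw)
nav([.567,.0215,.25],yw,12,T=T,p=p)
E
```

```text
time_s: 31.33
position: [0.4624, -0.3333, 0.0492]
tcp_rot: [[0.037, 0.906, 0.422], [-0.024, 0.423, -0.906], [-0.999, 0.024, 0.038]]
force: [6.6, -3.9, 15.9]
opening: 0.646
time_s: 32.0
position: [0.4496, -0.3236, 0.2089]
tcp_rot: [[0.018, 0.906, 0.423], [-0.005, 0.423, -0.906], [-1.0, 0.014, 0.012]]
force: [0.7, -1.1, -0.5]
opening: 0.804
t 32.05 p [ 0.4532 -0.3272  0.2174] q [-47.6  25.6  94.    0.7  58.6 -73. ] open 70.0 F [ 1.  -0.5  4.1]
x [ 0.0286 -0.0165 -0.9995] y [0.9056 0.4236 0.0189] z [ 0.4231 -0.9057  0.0271]
yaw 39.06957287066165
{"dp":[[-2.9,20.9,-22.2],[-2.9,19.6,-23.4],[-2.9,18.3,-24.5],[-2.9,16.9,-25.5],[-2.9,15.4,-26.4],[-2.9,13.9,-27.2],[-2.9,12.3,-28.0],[-2.9,10.7,-28.6],[-2.9,9.0,-29.2],[-2.9,7.4,-29.6],[-2.9,5.7,-30.0],[-2.9,4.0,-30.3]],"yaw":[3.26,3.26,3.26,3.26,3.26,3.26,3.26,3.26,3.26,3.26,3.26,3.26]}
```

View pics/d4.png

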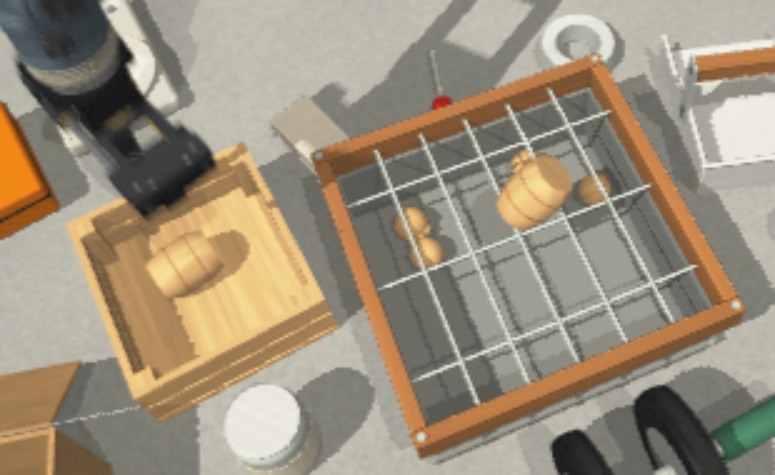

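```bash
python3 -m inch '{"dp":[[-5,20.9,-22.2],[-5,19.6,-23.4],[-2.9,18.3,-24.5],[-2.9,16.9,-25.5],[-2.9,15.4,-26.4],[-2.9,13.9,-27.2],[-2.9,12.3,-28.0],[-2.9,10.7,-28.6],[-2.9,9.0,-29.2],[-2.9,7.4,-29.6],[-2.9,5.7,-30.0],[-2.9,4.0,-30.3],[0,0,0]],"yaw":[3.26,3.26,3.26,3.26,3.26,3.26,3.26,3.26,3.26,3.26,3.26,3.26,0]}' 87 >/dev/null
python3 - <<'E'
from nav import *
s=st();T=s["tcp_rot"];p=s["position"]
print(T.T@(np.array([.5675,.0215,.146])-p)*1000)
c=bot.capture("scene")["color"][:,:,::-1];cv2.imwrite("pics/d5.png",cv2.resize(c[130:320,140:350],None,fx=3.5,fy=3.1))
E
```

```text
t 33.13 p [0.5655 0.0284 0.2468] q [-8.4 24.3 90.7 -0.1 63.8  5.6] open 86.7 F [ 0.2 -0.8 -0. ]
x [ 0.021  -0.0043 -0.9998] y [ 0.9703 -0.2408  0.0214] z [-0.2408 -0.9706 -0.0009]
[100.8837   1.4414   6.2941]
```

View pics/d5.png

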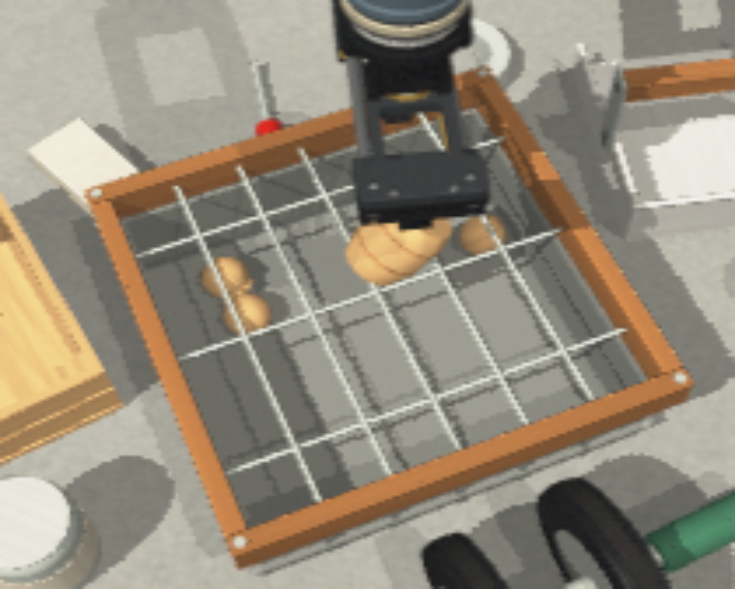

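Run:
```python
from h import *
im=cv2.imread("pics/c2f.png")
cv2.imwrite("pics/e1.png",cv2.resize(im[180:260,210:300],None,fx=7,fy=7,interpolation=cv2.INTER_CUBIC))
f=lambda a:np.array(a)/2.5+[40,130]
E=onz("scene",f([[525,228],[572,190]]),.148);d=E[1]-E[0];print(np.degrees(np.arctan2(d[1],d[0])),np.linalg.norm(d))
E=onz("scene",f([[500,195],[535,155]]),.148);d=E[1]-E[0];print(np.degrees(np.arctan2(d[1],d[0])),np.linalg.norm(d))
```

```text
111.62072791218144 0.06288400784744176
122.57009375140345 0.05795844877704951
```

View pics/e1.png

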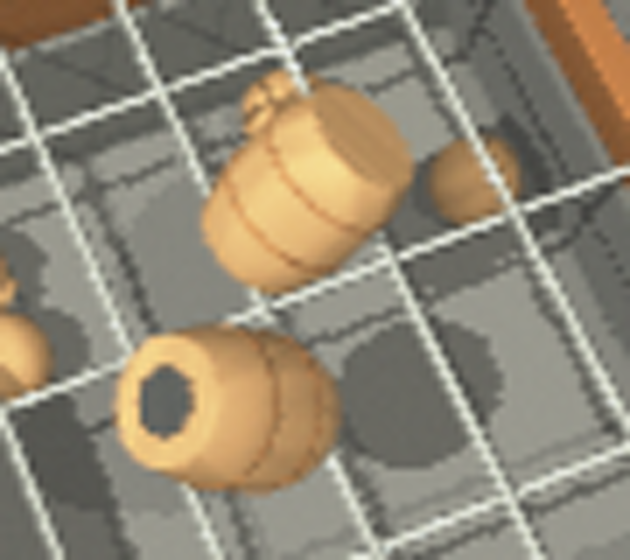

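Run:
```python
from h import *
def tri(a,b):
    A=[];B=[]
    for cam,uv in(("top",a),("scene",b)):
        K,P=CAM[cam];d=P[:,:3]@np.linalg.inv(K)@np.r_[uv,1];d/=np.linalg.norm(d);M=np.eye(3)-np.outer(d,d);A.append(M);B.append(M@P[:,3])
    return np.linalg.lstsq(np.vstack(A),np.hstack(B),rcond=None)[0]
zt=lambda a:np.array(a)/4.5+[220,75]-.4
zs=lambda a:np.array(a)/7+[210,180]-.43
e=tri(zt([264,360]),zs([364,137]));c=tri(zt([300,371]),zs([308,190]));l=tri(zt([350,395]),zs([245,245]))
print("Q end",e,"body",c,"low",l)
d=e-c;print("az",np.degrees(np.arctan2(d[1],d[0])),"elev",np.degrees(np.arcsin(d[2]/np.linalg.norm(d))),np.linalg.norm(d))
e2=tri(zt([460,255]),zs([165,402]));c2=tri(zt([414,267]),zs([232,408]));print("P",e2,c2)
for cc in np.linspace(0,1,1):pass
# model: center m, axis a(az,el): project ends
import itertools
ax=lambda az,el:np.array([np.cos(el)*np.cos(az),np.cos(el)*np.sin(az),np.sin(el)])
obs=[("top",zt([264,360])),("scene",zs([364,137]))]
```

```text
Q end [0.5671 0.0423 0.1584] body [0.5697 0.0208 0.1379] low [ 0.5685 -0.007   0.1115]
az 96.96259444338051 elev 43.23957085551083 0.029827646042095996
P [ 0.6408 -0.0572  0.1614] [ 0.6399 -0.0345  0.137 ]
```

Run:
```python
from nav import *
s=st();T=s["tcp_rot"];p=s["position"]
T2=T@rot([1,0,0],-18);print(T.T@(np.array([.569,.022,.22])-p)*1000,T2.T@np.array([0,0,-.078])*1000)
```

```text
t 33.18 p [0.5647 0.0261 0.2465] q [-8.6 24.3 90.7 -0.2 63.8  5.4] open 87.0 F [-0.3 -0.6 -0.2]
x [ 0.0194 -0.0064 -0.9998] y [ 0.9708 -0.2392  0.0204] z [-0.2392 -0.971   0.0016]
[26.5597  4.6566  2.927 ] [77.9837 -1.473  -0.6084]
```

```bash
python3 -m inch '{"dp":[[9,1.5,1],[9,1.6,1],[9,1.5,1],[20,-0.4,0],[25,-0.4,0],[18,-0.4,0],[10,-0.2,0],[5,0,0],[0,0,0]],"yaw":[-6,-6,-6,0,0,0,0,0,0]}' ;  python3 -m inch '{"dp":[[0,0,0],[0,0,0],[0,0,0],[0,0,0],[0,0,0],[0,0,0]],"yaw":[0,0,0,0,0,0]}' 0; python3 -m inch '{"dp":[[-10,0,0],[-20,0,0],[-25,0,0],[-25,0,0],[-20,0,0],[-5,0,0]],"yaw":[0,0,0,0,0,0]}'
python3 - <<'E'
from nav import *
s=st();T=s["tcp_rot"];p=s["position"]
print("crate above",T.T@(np.array([.53,-.318,.18])-p)*1000)
c=bot.capture("scene")["color"][:,:,::-1];cv2.imwrite("pics/d6.png",cv2.resize(c[130:320,40:350],None,fx=2.5,fy=2.5))
E
```

```text
time_s: 33.93
position: [0.5688, 0.0183, 0.1406]
tcp_rot: [[0.017, 0.998, 0.067], [-0.007, 0.067, -0.998], [-1.0, 0.017, 0.008]]
force: [-0.1, 0.0, 0.6]
opening: 1.001
time_s: 34.43
position: [0.5698, 0.0188, 0.142]
tcp_rot: [[0.02, 0.998, 0.068], [-0.007, 0.068, -0.998], [-1.0, 0.02, 0.008]]
force: [0.0, 0.6, 1.4]
opening: 0.639
time_s: 34.93
position: [0.5695, 0.0194, 0.2506]
tcp_rot: [[0.027, 0.997, 0.068], [-0.008, 0.068, -0.998], [-1.0, 0.026, 0.01]]
force: [0.7, 0.7, -1.1]
opening: 0.634
t 34.93 p [0.5695 0.0194 0.2506] q [ -9.2  24.2  90.1  -0.2  64.  -13. ] open 55.2 F [ 0.7  0.7 -1.1]
x [ 0.0269 -0.008  -0.9996] y [0.9973 0.0679 0.0263] z [ 0.0677 -0.9977  0.0098]
crate above [ 72.2193 -64.1723 333.2167]
```

View pics/d6.png

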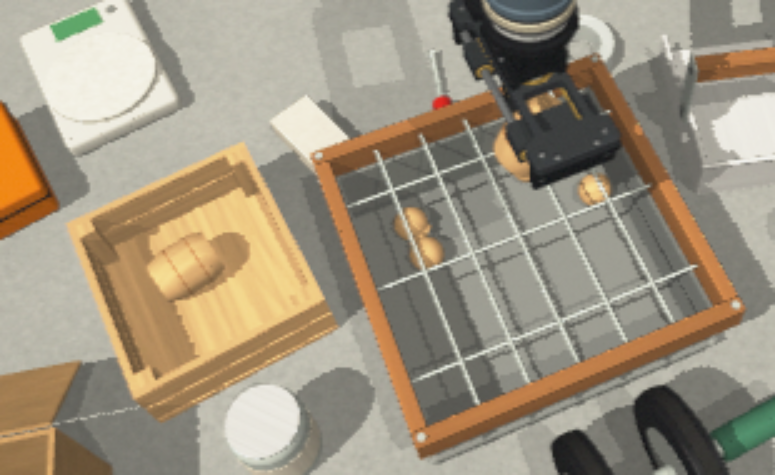

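Run:
```python
from nav import *
w=onz("scene",[[114.8,236]],.036)[0];print(w)
R=rz(np.radians(8));print("in crate",R.T@(w-[.486,-.324,0]))
print("cand",np.array([.486,-.324,0])+R@np.array([.035,.035,0]))
s=bot.read_state();T=s["tcp_rot"];p=s["position"]
for t in([.53,-.285,.18],[.525,-.28,.18]):print(T.T@(np.array(t)-p)*1000)
```

```text
[ 0.4689 -0.342   0.036 ]
in crate [-0.0194 -0.0154  0.036 ]
cand [ 0.5158 -0.2845  0.    ]
[ 71.1691 -61.5222 300.3509]
[ 70.9998 -66.1694 295.0241]
```

```bash
python3 -m inch '{"dp":[[3,-3,15],[6,-6,30],[6,-6,30],[7,-6,30],[7,-6,30],[7,-6,30],[7,-6,30],[7,-6,30],[7,-6,30],[7,-6,30],[4,-3,15],[0,0,0]],"yaw":[0,0,0,0,0,0,0,0,0,0,0,0]}'
python3 - <<'E'
from nav import *
s=st();T=s["tcp_rot"];p=s["position"]
print(T.T@(np.array([.53,-.285,.058])-p)*1000)
c=bot.capture("scene")["color"][:,:,::-1];cv2.imwrite("pics/d7.png",cv2.resize(c[130:320,40:250],None,fx=3.5,fy=3.1))
E
```

```text
time_s: 35.98
position: [0.5281, -0.2873, 0.1776]
tcp_rot: [[0.017, 0.998, 0.063], [-0.006, 0.064, -0.998], [-1.0, 0.017, 0.007]]
force: [0.8, 0.1, -2.0]
opening: 0.637
t 35.98 p [ 0.5281 -0.2873  0.1776] q [-39.4  31.9  89.5   0.4  57.6 -43.2] open 55.4 F [ 0.8  0.1 -2. ]
x [ 0.0175 -0.0063 -0.9998] y [0.9978 0.0636 0.017 ] z [ 0.0635 -0.998   0.0074]
[119.6196   0.0335  -3.0919]
```

View pics/d7.png

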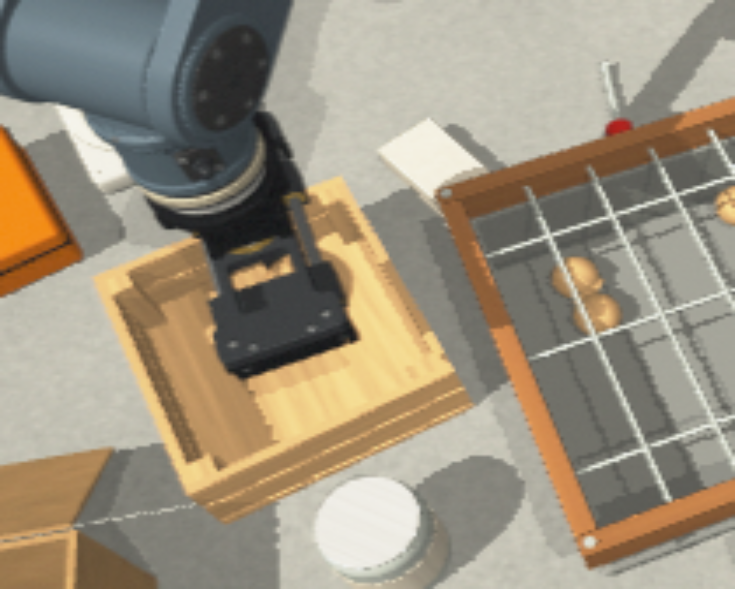

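```bash
python3 -m inch '{"dp":[[20,0,-3],[28,0,0],[28,0,0],[20,0,0],[10,0,0],[6,0,0],[0,0,0]],"yaw":[0,0,0,0,0,0,0]}' ; python3 -m inch '{"dp":[[0,0,0],[0,0,0],[0,0,0],[-10,0,0],[-25,0,0],[-40,0,0],[-40,0,0],[-40,0,0],[0,0,0]],"yaw":[0,0,0,0,0,0,0,0,0]}' 66
python3 - <<'E'
from nav import *
s=st()
c=bot.capture("scene")["color"][:,:,::-1];cv2.imwrite("pics/d8.png",c)
E
```

```text
time_s: 36.62
position: [0.5312, -0.2807, 0.067]
tcp_rot: [[0.018, 0.997, 0.069], [-0.005, 0.069, -0.998], [-1.0, 0.018, 0.007]]
force: [-0.2, -0.0, -2.0]
opening: 0.633
time_s: 37.37
position: [0.5325, -0.2843, 0.2333]
tcp_rot: [[0.035, 0.997, 0.067], [-0.019, 0.068, -0.998], [-0.999, 0.033, 0.021]]
force: [0.9, -0.1, 0.4]
opening: 0.756
t 37.37 p [ 0.5325 -0.2843  0.2333] q [-38.9  27.7  87.    0.5  63.1 -43. ] open 65.8 F [ 0.9 -0.1  0.4]
x [ 0.0348 -0.0189 -0.9992] y [0.9971 0.068  0.0334] z [ 0.0673 -0.9975  0.0212]
```

View pics/d8.png

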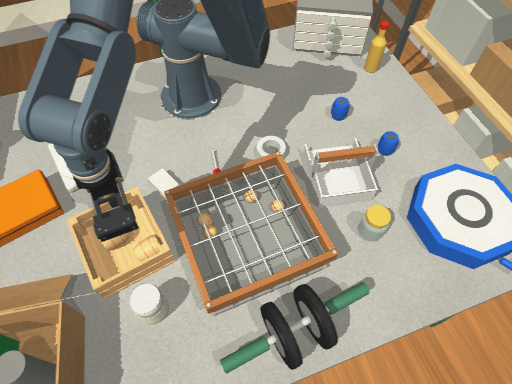

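```bash
python3 -m inch '{"dp":[[-30,-5,25],[-30,-5,25],[-30,-5,25],[-30,-5,25],[-30,-5,25],[0,0,0]],"yaw":[0,0,0,0,0,0]}' >/dev/null
python3 - <<'E'
from nav import *
s=st()
c=bot.capture("top")["color"][:,:,::-1];cv2.imwrite("pics/f1.png",cv2.resize(c[75:275,215:475],None,fx=3,fy=3,interpolation=cv2.INTER_CUBIC));cv2.imwrite("pics/f1f.png",c)
c=bot.capture("scene")["color"][:,:,::-1];cv2.imwrite("pics/f2.png",cv2.resize(c[130:310,60:320],None,fx=3,fy=3,interpolation=cv2.INTER_CUBIC))
E
```

```text
t 37.92 p [ 0.5094 -0.4132  0.3803] q [-49.   25.2  67.4   0.5  85.5 -52.7] open 65.9 F [ 0.5 -0.7  1.7]
x [ 0.0279 -0.02   -0.9994] y [0.9976 0.0637 0.0266] z [ 0.0631 -0.9978  0.0217]
```

View pics/f1.png

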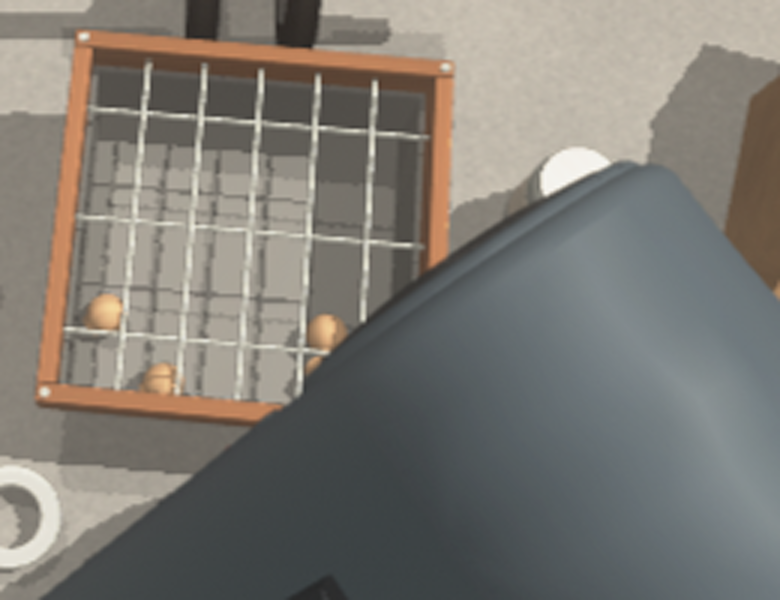

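View pics/f2.png

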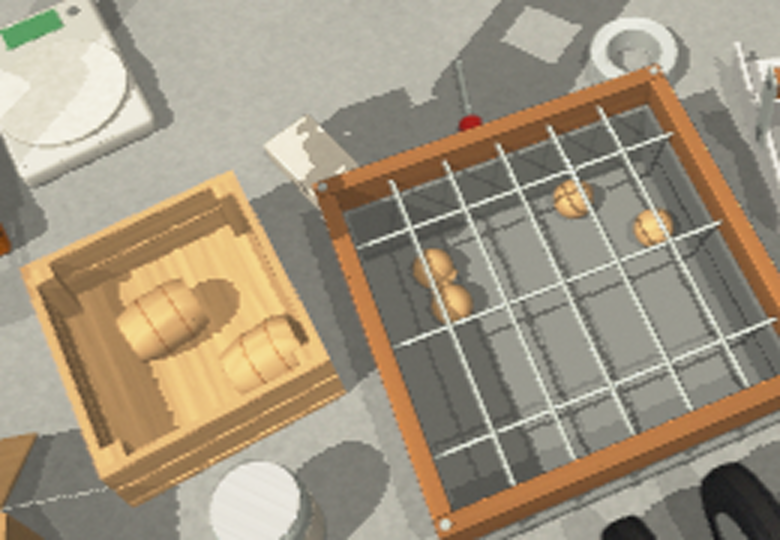

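View pics/f1f.png

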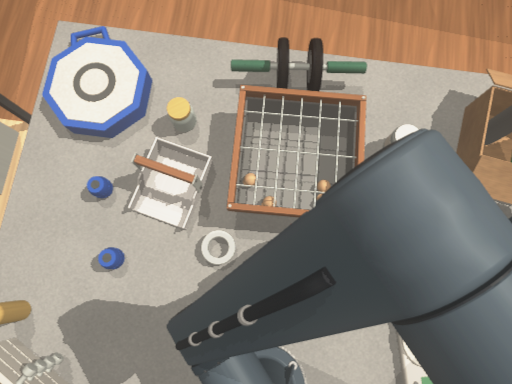

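Run:
```python
from h import *
def tri(a,b):
    A=[];B=[]
    for cam,uv in(("top",a),("scene",b)):
        K,P=CAM[cam];d=P[:,:3]@np.linalg.inv(K)@np.r_[uv,1];d/=np.linalg.norm(d);M=np.eye(3)-np.outer(d,d);A.append(M);B.append(M@P[:,3])
    return np.linalg.lstsq(np.vstack(A),np.hstack(B),rcond=None)[0]
zt=lambda a:np.array(a)/3+[215,75]-.33
zs=lambda a:np.array(a)/3+[60,130]-.33
for a,b in(([105,312],[655,228]),([160,378],[572,198]),([325,332],[452,302])):print("knob",tri(zt(a),zs(b)))
# 4th from c1/e-type earlier view: (467,568) top c1, d6-type scene (437,268)
print("knob4",tri(np.array([467,568])/4.5+[220,75]-.4,zs([437,268])))
for a in([160,338],[262,355]):print("foot",onz("scene",[zs(a)],.036), rz(np.radians(-8))@(onz("scene",[zs(a)],.036)[0]-[.486,-.324,0]))
```

```text
knob [0.5297 0.1101 0.0198]
knob [0.4736 0.0489 0.0243]
knob [ 0.538  -0.0942  0.024 ]
knob4 [ 0.4963 -0.0986  0.0188]
foot [[ 0.4857 -0.3497  0.036 ]] [-0.0038 -0.0255  0.036 ]
foot [[ 0.5338 -0.2681  0.036 ]] [0.0551 0.0487 0.036 ]
```

```bash
python3 -c "
from rig import bot
print(bot.hand_in())"
```

```text
the job is handed in; nothing more can be done
None
```

The whole job was carried out and handed in about 38 s into the run (limit 72 s). No verdict came back.

**What I did**
- **Tilting the pan:** The moves have no tilt command, so I leaned the tool about 0.74 rad by pushing it against the arm's reach limit. I gripped the pan's bar with the tool leaning along the bar and carried the pan level to the screen. Turning about the leaning tool axis then tipped the mouth down to about 0.7 rad, and the whole load ran out.
- **Putting the pan back:** I reversed the turn and stood the empty pan back at almost its old place on the bench.
- **The feet:** I brought the tool upright again at another joint limit, which took two failed tries and a few seconds. Then I picked both feet off the mesh and put them in the crate.

**Last checks from the pictures**
- **Knobs:** All four measured at about z = 0.02 m, on the tote floor inside the frame and roughly 0.1 m below the mesh. The arm hid one of them in the last top view, so I paired its position from an earlier top picture with the last scene picture.
- **Feet:** Both are inside the crate, at about (-4, -26) mm and (55, 49) mm from its centre.
- **Pan:** It stands upright and empty, judged by eye. I did not measure its bar height after release.
- **Bystanders:** The tin, jar, screwdriver, tape roll and carton looked unmoved in the pictures, but I did not measure them again.
- **Robot:** The gripper was clear of everything.

No check disagreed with the goal. The largest contact force I saw was about 18 N, when the first foot touched the crate floor.

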